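# Restock the fittings tray and slide it home in its rack bay

## Robot

A 6-joint arm with a two-finger parallel gripper is mounted at the origin on the work surface. World frame = base frame: x ahead of the robot, y to its left, z up, the work surface at z = 0. Lengths are in m, angles in rad, forces in N, time in s.
With the tool pointing down it reaches from about 0.275 to 0.825 m from the base axis. Payload 4.9 kg.
Tool frame: the origin (TCP) lies at the very end of the fingers, on their centre line; the grasp point (between the pads) lies 19 mm behind it; z points along the fingers, x is the direction in which the jaws open and shut, and the axes are right-handed (so a half turn about z gives the same grasp; the last joint's range is limited). The gripper opens to 85 mm and grips with 20 to 120 N. Pads are 22 mm wide; open, the fingers measure 114 mm over their backs; the gripper's body (76 mm by 85 mm) begins 54 mm behind the grasp point. The pads swing forward as they close: fully open they stand 13 mm farther back than shut.
Start: joints at [1.002, 0.326, -0.193, 1.052, 0, 1.437], TCP at [0.232, 0.499, 0.231] pointing down, gripper open.
Joint ranges: [-2.65, 2.65], [-0.97, 1.79], [-1.3, 1.35], [-1.93, 2.1], [-1.47, 1.37], [-3.14, 3.14]. Speed limits (rad/s): [2.57, 2.57, 3.14, 3.14, 3.14, 3.14].

## Interface

Orientations are given as a rotation vector (axis times angle).
In Python, from workcell import * gives the robot as it stands. The module is installed in compiled form; this text tells all that it offers.
- The arm moves only by the tool step_arm, never from a script. Its argument "rows" is a list of rows, each a list of 2 entries, a list of its own where there are three numbers: the shift along the tool's x, y, z in cm, then the turn, a rotation vector about the tool's x, y, z in degrees. In form: [[[tx, ty, tz], [rx, ry, rz]], ...]. A call has exactly 8 rows; each row is the pose to reach, as a shift and turn from the pose commanded when the call began, along the tool's axes at that moment; what a row does not reach only later rows make up. A row lasts 1/10 s, in which the tool goes at most 50 mm and 8.59 degrees, less where a joint would pass 70% of its speed; a pose out of reach is approached as far as the arm can. A call with a gripper value outside its range is refused whole. "jaw" is the finger opening in cm, from 0 to 8.54, set as the call begins (left out, the last holds). The fingers move at their own pace and stop on an object; "newtons" is the grip in N (left out, the last holds). Time passes only in rows, so rows that repeat a pose let the fingers close, or fill a call up. It gives the time, the measured TCP pose, the force and the opening at its end, in the units of the state.
- state(): the state, without advancing time (a new reading comes with each control period).
- snapshot(name): name is "scene" or "side" or "wrist"; returns the picture (400x640x3 uint8, blue, green, red); there is no depth.
- camera_params(name): a dict with "mtx" (3x3 intrinsics, pixels), "D" ([k1, k2, p1, p2, k3] as OpenCV has them; the pictures are not rectified), "cam_to_world" (4x4, takes a point from camera to world coordinates); the wrist camera has in their place "hand_eye" (4x4, takes a point from camera to tool coordinates, whose origin is the TCP and whose axes are the tool frame's). Camera axes: x right, y up, looking along -z (the intrinsics and any distortion apply to the point x, -y, -z); pixel columns grow to the right and rows downward; lengths in m; the calibration is good to about 2 mm. A picture is of the moment at which its call begins: read the wrist's pose just before it. camera_params takes no time and is no camera call.
- close_job(): hands the job in, once; it reports no verdict.
The state is a dict: "t": time; "qpos": joint angles; "qvel": joint speeds; "effort": joint torques, N m; "ee_pos": TCP position; "orientation": TCP orientation; "contact_force": force on the tool from outside, world axes, zero at the start; "torque": the same for the moment, N m; "opening": opening from 0.0 (shut) to 1.0 (fully open).
Only numpy, scipy, OpenCV 4.12 (cv2) and the standard library are available. Lean on these libraries where they do the work, as an engineer would, in place of code of your own. Each camera call takes 0.05 s, during which the arm holds its last target.

## Task

Restock the grey steel tray and put it back in the empty middle bay of the green rack: lay the loose brass fitting in the tray's empty front compartment, swing the bay's retaining hook up clear of the mouth, slide the tray along the bench into the bay until it is fully home, and then swing the hook down through the tray's wire pull as far as it goes. Slide the tray, never lift or tip it, and leave the steel fitting, the white carton and the tape roll where they are.

Things in the scene. Friction and masses are not known exactly. Their poses are not given: they have to be found in the camera images.
- rack: Low green steel rack screwed to the bench: three covered bays side by side, 490 mm wide in all. Origin: middle of the empty middle bay's mouth, at bench level; +x points into the bay, y along the front, z up. Roof: sheet from x=0 to 144 mm, underside z=58, top z=62 mm. The neighbour bays (centres y=-142 and +142 mm) hold fixed trays with pulls and closed hooks like the middle bay's.
- bay_stop (a point): Back stop of the middle bay, at bench level: rack x=140, y=0. The bay is 126 mm wide and 58 mm high inside, with no floor of its own: the tray runs on the bench. Dividers at rack y=-71 and +71 mm are 16 mm wide; each has a nose 40 mm high that tapers to 6 mm wide at 18 mm ahead of the mouth, to guide the tray in. 75 mm high bins stand on the roof at x>78, |y| 105 to 205 mm.
- hook (a joint): Middle bay's retaining hook, rad: 0 closed (stop), 1.25 fully open (stop); it grows as the hook swings up to the front and its lever swings back. Turns on a cross-shaft along rack y at rack x=0, z=68 mm. Below about 0.85 it blocks the tray. A stiff pivot (0.05 Nm) keeps it where it is left. To open push the red lever back (+x), to close forward (-x): 1 to 4 N.
- hook_tip (a point): Tip of the hook, a 9 mm steel rod in the plane rack y=0: 36 mm straight out from the shaft, then bent along an arc of 36 mm radius about the shaft. Closed, the straight part points level to the front (-x) and the tip hangs at rack x=-18, z=37 mm before the mouth; fully open the tip is at x=-35, z=75 and the rod's top at z=107 mm.
- hook_lever (a point): Middle of the top end of the middle hook's red lever, a paddle rigid with the hook, 24 mm wide (rack y 33 to 57 mm), 8 mm thick, running 55 mm out from the shaft. Closed it leans 30 deg to the front from upright (top at rack x=-28, z=116 mm); fully open it leans 42 deg back (top at x=37, z=109 mm).
- tray: Loose grey steel tray, open on top: 140 mm long (x), 120 wide (y), 52 high, walls and floor 3 mm, about 0.4 kg empty. Origin: centre of its underside; +x is the rear, which enters the bay first (its last 32 mm taper in by 8 mm a side). Home: rear against the bay's stop, front flush with the mouth, origin at rack x=70 mm. A 34 mm high cross wall at x=26 to 29 mm parts off two cartons at the rear.
- tray_front (a point): Floor centre of the tray's empty front compartment, at tray x=-20, y=0, z=3 mm. The compartment spans tray x=-67 to +26 and y=-57 to +57 mm.
- pull (a point): Middle of the cross bar of the wire pull on the tray's front, at tray x=-115, y=0, z=48 mm. The pull is a level loop of 8 mm round steel wire: the bar along y, two legs at y=-33 and +33 mm back to the tray's front face (x=-70 mm), 74 mm wide outside. It is open from above, 41 mm from bar to tray front: the hook goes down through it.
- carton_a: White carton 32 x 42 x 36 mm (x, y, z), 60 g, in the tray's rear compartment at about tray x=48, y=-23 mm. Origin: centre of its underside. It stays in the tray.
- carton_b: White carton like carton_a, at tray y=+23 mm. It stays in the tray.
- brass_fitting: Brass pipe connector lying on the bench, 80 mm long along its x axis: in the middle a square body 34 mm long, 30 mm wide (y) and 30 mm high, at each side a round end 22 mm thick and 23 mm long. About 0.24 kg. Origin: centre of its underside.
- brass_fitting_mid (a point): Centre of the brass fitting, 15 mm above its underside.
- steel_fitting: Bystander: steel-grey fitting of the same shape and size as the brass one. Leave it where it is.
- white_carton: Bystander: white carton 75 x 50 x 45 mm (x, y, z) on the bench. Origin: centre of its underside. Leave it where it is.
- tape_roll: Bystander: roll of brown tape lying flat, 104 mm across, 48 mm high. Origin: centre of its underside. Leave it.
Not all that is in view belongs to the job. Leave any red look-alike of the tray alone.

How it is judged:
By the outcome, as a careful person would: the job done as asked, in the order asked, and still so for the second after the job is handed in, with the robot touching nothing.
It also fails if it takes over 72 s, if anything falls off the work surface, if the arm or the gripper's body presses on something with over 40 N, if the wrist force passes 120 N, or if a joint passes its speed limit or range.

## Working session

There is one attempt and no reset: what is moved stays moved. The work goes in short steps, Python scripts to look and compute and a tool call to move; the robot and the scene stay as the last step left them, time stands still between calls to the robot, and variables do not carry over. Pictures are saved under pics/ and viewed, and the job is handed in when it is done.

Besides the shell and the picture viewer there is one more tool, called as name([rows], argument=value, ...), one row to a line, values as JSON. step_arm: Moves the arm, as the interface text tells. Its arguments: {"type":"object","properties":{"rows":{"type":"array"},"jaw":{"type":"number"},"newtons":{"type":"number"}},"required":["rows"]}

```bash
mkdir -p pics; python3 - <<'E'
from workcell import *
import cv2
s=state(); print(s)
for n in ["scene","side","wrist"]:
    cv2.imwrite(f"pics/{n}0.png",snapshot(n)); print(n,camera_params(n))
E
```

```text
{'t': 0.0, 'qpos': array([ 1.00182887e+00,  3.26953382e-01, -1.93620127e-01,  1.05197393e+00,
       -1.95138008e-05,  1.43659890e+00]), 'qvel': array([ 4.31898766e-04, -6.46824960e-06,  8.18456421e-05,  6.32566702e-04,
       -8.44226856e-04, -3.93624914e-04]), 'effort': array([ 1.22096859e-03, -4.43403876e+01,  2.62439597e+01,  1.54175120e-02,
       -1.98595635e-04, -1.16527238e-05]), 'ee_pos': array([0.23133276, 0.49833121, 0.23048289]), 'orientation': array([ 2.64763677e+00,  1.68963970e+00, -2.48237001e-03]), 'contact_force': array([ 0.51901081,  0.98648905, -0.50087995]), 'torque': array([ 0.05056482, -0.02258393, -0.01243589]), 'opening': 0.9966784416093197}
scene {'mtx': array([[398.21572826,   0.        , 316.03785261],
       [  0.        , 398.21572826, 192.18779884],
       [  0.        ,   0.        ,   1.        ]]), 'D': array([-0.0265351,  0.       ,  0.       ,  0.       ,  0.       ]), 'cam_to_world': array([[-0.75350012, -0.48067892,  0.44853689,  1.07010864],
       [ 0.65744219, -0.54809126,  0.5170742 ,  0.6300075 ],
       [-0.00270752,  0.68450255,  0.7290054
[... 490 characters left out ...]
6653277,  0.6421842 ,  0.80173857],
       [ 0.        ,  0.        ,  0.        ,  1.        ]])}
wrist {'mtx': array([[309.15429763,   0.        , 322.51796763],
       [  0.        , 309.15429763, 203.61663497],
       [  0.        ,   0.        ,   1.        ]]), 'D': array([-0.03567025,  0.        ,  0.        ,  0.        ,  0.        ]), 'hand_eye': array([[ 9.99999470e-01, -4.87522510e-04,  9.07288028e-04,
        -4.39815707e-04],
       [-1.71108635e-04, -9.47276704e-01, -3.20416630e-01,
        -8.20503570e-02],
       [ 1.01566313e-03,  3.20416305e-01, -9.47276285e-01,
        -1.42609668e-01],
       [ 0.00000000e+00,  0.00000000e+00,  0.00000000e+00,
         1.00000000e+00]])}
```

View pics/scene0.png

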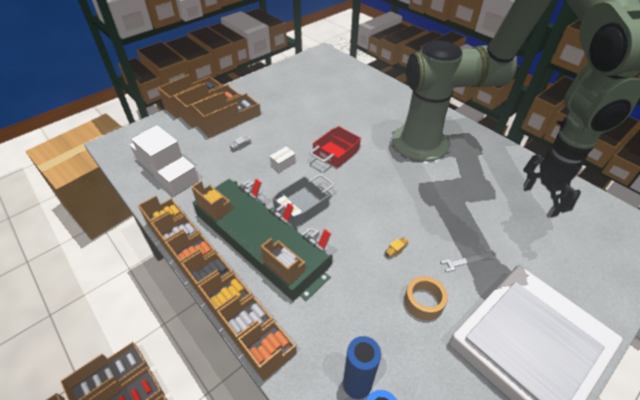

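View pics/side0.png

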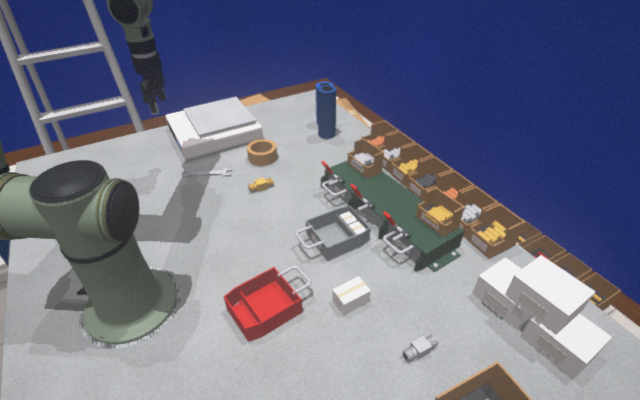

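View pics/wrist0.png

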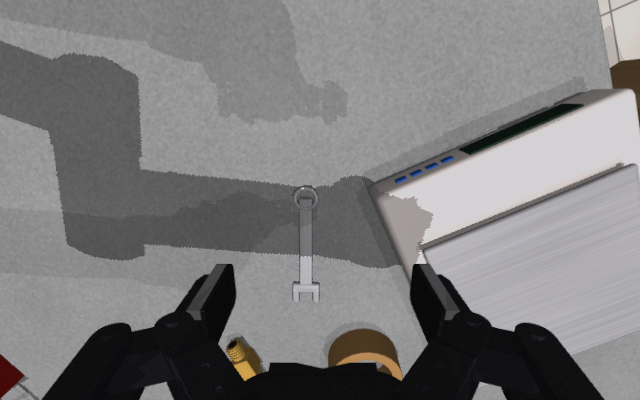

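The scene view shows the brass fitting at (397,246), the tray at about (302,198) and the rack at (262,238). In the side view the brass is at (260,184) and the tray at (335,233). Next I'll zoom in.

```bash
cat > h.py <<'E'
import numpy as np, cv2
from scipy.spatial.transform import Rotation as R
from workcell import *
def T_cam(n,s=None):
    p=camera_params(n)
    if n!="wrist": return p,np.array(p["cam_to_world"])
    T=np.eye(4); T[:3,:3]=R.from_rotvec(s["orientation"]).as_matrix(); T[:3,3]=s["ee_pos"]
    return p,T@np.array(p["hand_eye"])
def rays(n,px,s=None):
    p,T=T_cam(n,s)
    q=cv2.undistortPoints(np.array(px,float).reshape(-1,1,2),p["mtx"],p["D"]).reshape(-1,2)
    d=np.c_[q[:,0],-q[:,1],-np.ones(len(q))]@T[:3,:3].T
    return T[:3,3],d/np.linalg.norm(d,axis=1,keepdims=True)
def onz(n,px,z,s=None):
    o,d=rays(n,px,s); return o+d*((z-o[2])/d[:,2])[:,None]
def tri(obs):  # list of (name,px,state)
    A=np.zeros((3,3));b=np.zeros(3);L=[]
    for n,px,s in obs:
        o,d=rays(n,[px],s); M=np.eye(3)-np.outer(d[0],d[0]); A+=M;b+=M@o;L.append((o,M))
    x=np.linalg.solve(A,b); return x,[round(1000*np.linalg.norm(M@(x-o)),1) for o,M in L]
def proj(n,P,s=None):
    p,T=T_cam(n,s); c=(np.array(P,float).reshape(-1,3)-T[:3,3])@T[:3,:3]
    c=c*[1,-1,-1]
    return cv2.projectPoints(c,np.zeros(3),np.zeros(3),p["mtx"],p["D"])[0].reshape(-1,2)
def crop(img,u0,v0,w,h,k,name):
    c=cv2.resize(img[v0:v0+h,u0:u0+w],None,fx=k,fy=k,interpolation=cv2.INTER_CUBIC)
    for i in range(0,w,20):
        cv2.putText(c,str(u0+i),(i*k,8),0,.3,(0,0,255),1); cv2.line(c,(i*k,0),(i*k,h*k),(255,255,0) ,1) if 0 else cv2.line(c,(i*k,10),(i*k,16),(0,0,255),1)
    for j in range(0,h,20):
        cv2.putText(c,str(v0+j),(0,j*k+4),0,.3,(0,0,255),1)
    cv2.imwrite("pics/"+name,c)
E
python3 - <<'E'
from h import *
crop(cv2.imread("pics/scene0.png"),185,140,160,150,5,"c_scene.png".replace("c_","c1_")) if 0 else crop(cv2.imread("pics/scene0.png"),185,150,160,150,4,"c1.png")
crop(cv2.imread("pics/side0.png"),230,140,200,140,4,"c2.png")
E
```

```text
(no output)
```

View pics/c1.png

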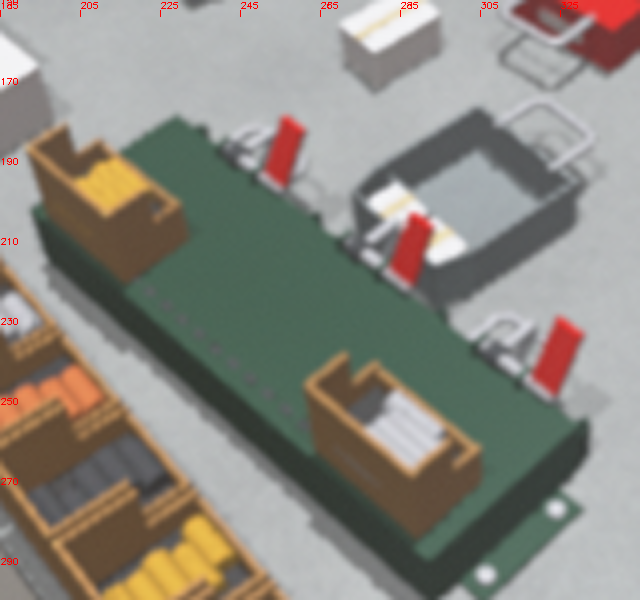

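View pics/c2.png

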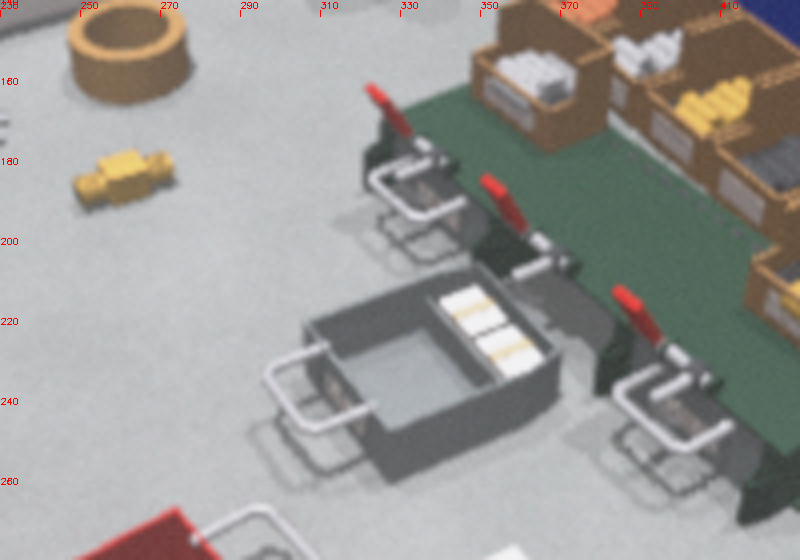

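```bash
python3 - <<'E'
from h import *
for a,b in [((326,231),(322.5,161.5)),((289.5,204.5),(352,184.5)),((257.5,180),(385,212.5))]:
    print("lever",tri([("scene",a,None),("side",b,None)]))
print("brass",tri([("scene",(397,245),None),("side",(261,182),None)]))
# tray rim corners side: FL(front,+y) (306,220) FR (front,-y)(326,246)... 
print("rim side",onz("side",[(306,221),(327,249),(369,229),(346,207)],.052))
print("rim scene",onz("scene",[(304,177.5),(330,197)],.052))
print("pull bar side", onz("side",[(297,233),(308,246)],.048))
print("rack roof front corners scene",onz("scene",[(229,180),(331,254)],.062))
E
```

```text
lever (array([0.61591884, 0.15118365, 0.11756496]), [np.float64(2.9), np.float64(2.9)])
lever (array([0.6318302 , 0.01161299, 0.11803927]), [np.float64(1.9), np.float64(1.9)])
lever (array([ 0.64313463, -0.12973923,  0.11798598]), [np.float64(2.1), np.float64(2.1)])
brass (array([0.450103  , 0.27047538, 0.02381804]), [np.float64(2.0), np.float64(2.0)])
rim side [[ 0.48018151  0.00612399  0.052     ]
 [ 0.47887949 -0.11374835  0.052     ]
 [ 0.61381827 -0.10466015  0.052     ]
 [ 0.607327    0.00297711  0.052     ]]
rim scene [[ 0.49018012 -0.09857309  0.052     ]
 [ 0.48466176  0.02178568  0.052     ]]
pull bar side [[ 0.439334   -0.02041024  0.048     ]
 [ 0.44301577 -0.0773489   0.048     ]]
rack roof front corners scene [[ 0.68624668 -0.24196776  0.062     ]
 [ 0.63192535  0.18635839  0.062     ]]
```

```bash
python3 - <<'E'
from h import *
for n,(u0,u1,v0,v1) in [("scene",(370,430,225,265)),("side",(235,285,165,200))]:
    im=cv2.imread(f"pics/{n}0.png"); hsv=cv2.cvtColor(im,cv2.COLOR_BGR2HSV)
    m=cv2.inRange(hsv,(12,100,80),(35,255,255)); k=np.zeros_like(m); k[v0:v1,u0:u1]=m[v0:v1,u0:u1]
    v,u=np.nonzero(k); pts=np.c_[u,v].astype(np.float32)
    w=onz(n,pts,0.015)[:,:2]; c=w.mean(0); e,V=np.linalg.eigh(np.cov((w-c).T)); print(n,len(u),c,np.degrees(np.arctan2(V[1,1],V[0,1])),np.sqrt(e),np.ptp(pts,axis=0))
E
python3 - <<'E'
from workcell import *; print(state()['t'])
E
```

```text
scene 218 [0.44779575 0.26995246] -177.35954960877885 [0.00869277 0.02142457] [21. 18.]
side 150 [0.44974746 0.2758264 ] -175.61584708989344 [0.01139556 0.02133228] [23. 11.]
0.15
```

```bash
cat >> h.py <<'E'
def go(p,yaw=None,s=None):
    """shift cm in tool axes & turn deg to reach TCP p with tool pointing down, tool x at yaw deg"""
    s=s or state(); M=R.from_rotvec(s["orientation"]).as_matrix()
    d=M.T@(np.array(p)-s["ee_pos"])*100
    if yaw is None: yaw=np.degrees(np.arctan2(M[1,0],M[0,0]))
    a=np.radians(yaw); G=np.array([[np.cos(a),np.sin(a),0],[np.sin(a),-np.cos(a),0],[0,0,-1]]).T.T
    r=np.degrees(R.from_matrix(M.T@G).as_rotvec())
    print("shift",np.round(d,2),"turn",np.round(r,2),"| cur yaw %.2f"%np.degrees(np.arctan2(M[1,0],M[0,0])),"pos",np.round(s["ee_pos"],4),"t",round(s["t"],2))
E
python3 - <<'E'
from h import *
go([.47,.12,.32],95.5)
E
```

```text
shift [-24.29  37.58  -8.91] turn [-3.000e-02  7.000e-02 -3.041e+01] | cur yaw 65.09 pos [0.2314 0.4984 0.2307] t 0.15
```

step_arm([
  [[-4,5,-3],[0,0,-6]],
  [[-7,10,-6],[0,0,-12]],
  [[-10,15,-8.9],[0,0,-20]],
  [[-13,20,-8.9],[0,0,-27]],
  [[-16,24,-8.9],[0,0,-30.4]],
  [[-19,28,-8.9],[0,0,-30.4]],
  [[-21,32,-8.9],[0,0,-30.4]],
  [[-22,35,-8.9],[0,0,-30.4]],
], jaw=8.5)

```text
t: 0.95
ee_pos: [0.435, 0.1775, 0.3198]
orientation: [2.112, 2.325, 0.001]
contact_force: [1.1, -0.4, 0.5]
opening: 0.994
```

```bash
python3 - <<'E'
from h import *
import pickle
for i in range(3): s=state()
print(s["ee_pos"],s["t"],np.abs(s["qvel"]).max())
s=state(); im=snapshot("wrist"); cv2.imwrite("pics/w1.png",im); pickle.dump(s,open("w1.pkl","wb")); print(s["ee_pos"],state()["ee_pos"])
E
```

```text
[0.43503402 0.17746647 0.3197991 ] 0.95 1.006615469426866
[0.43503402 0.17746647 0.3197991 ] [0.44011044 0.17190819 0.31956597]
```

View pics/w1.png

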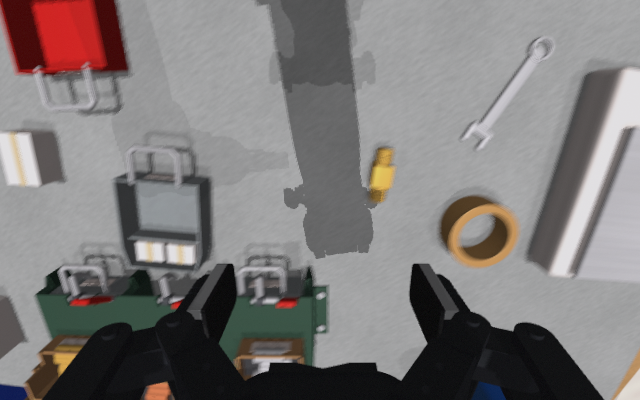

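The wrist view shows the brass at (382,173), the tray at (163,215) with its pull at (157,162), and the rack front along v≈290.

```bash
python3 - <<'E'
from h import *
import pickle
s=pickle.load(open("w1.pkl","rb")); im=cv2.imread("pics/w1.png")
hsv=cv2.cvtColor(im,cv2.COLOR_BGR2HSV)
m=cv2.inRange(hsv,(15,110,80),(35,255,255)); k=np.zeros_like(m); k[135:215,355:405]=m[135:215,355:405]
v,u=np.nonzero(k); pts=np.c_[u,v]
for z in (.015,.022):
    w=onz("wrist",pts,z,s)[:,:2]; c=w.mean(0); e,V=np.linalg.eigh(np.cov((w-c).T)); print(z,len(u),c,np.degrees(np.arctan2(V[1,1],V[0,1])),np.sqrt(e))
    h=cv2.minAreaRect(w.astype(np.float32)*1000); print(h)
print("mean px",pts.mean(0))
crop(im,340,120,90,110,5,"c3.png"); crop(im,30,130,300,190,2,"c4.png")
go([.44,.20,.20],95.5)
E
```

```text
0.015 885 [0.45048445 0.2649229 ] -179.59621353063633 [0.00773051 0.02108859]
((451.5057067871094, 265.5694885253906), (31.31641387939453, 80.81261444091797), 88.35356140136719)
0.022 885 [0.44896015 0.26341937] -179.59621353063633 [0.00760955 0.02075861]
((449.96539306640625, 264.05584716796875), (30.826377868652344, 79.54817962646484), 88.35357666015625)
mean px [380.8        174.58757062]
shift [ 2.86  0.19 11.94] turn [ 0.2   0.29 -0.45] | cur yaw 95.05 pos [0.4401 0.1719 0.3196] t 1.0
```

View pics/c3.png

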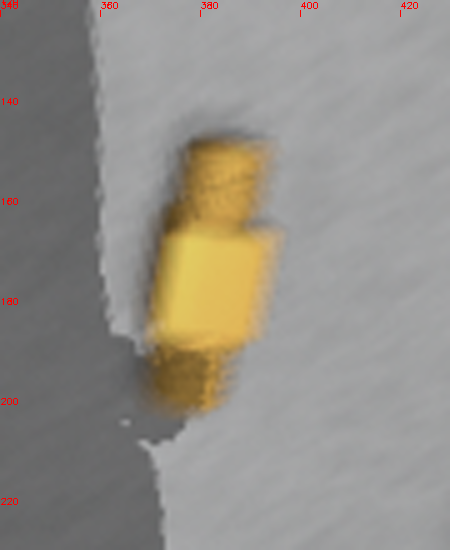

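View pics/c4.png

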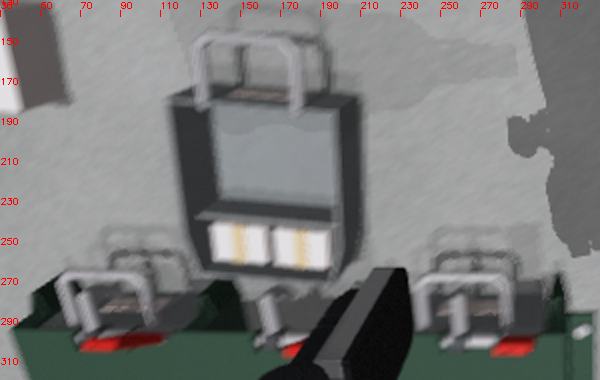

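```bash
python3 - <<'E'
from h import *
go([.45,.268,.20],90)
E
```

```text
shift [ 9.55  1.79 11.91] turn [0.21 0.28 5.05] | cur yaw 95.05 pos [0.4401 0.1719 0.3196] t 1.0
```

step_arm([
  [[3,0,3],[0,0,2]],
  [[6,0,6],[0,0,4]],
  [[9,0.3,9],[0,0,5]],
  [[11.6,0.45,12],[0,0,5]],
  [[11.6,0.45,12],[0,0,5]],
  [[11.6,0.45,12],[0,0,5]],
  [[11.6,0.45,12],[0,0,5]],
  [[11.6,0.45,12],[0,0,5]],
])

```text
t: 1.8
ee_pos: [0.4289, 0.2949, 0.2009]
orientation: [2.213, 2.229, 0.003]
contact_force: [0.6, 0.2, -0.8]
opening: 0.997
```

```bash
cat >> h.py <<'E'
import pickle
def shot(tag,cams=("wrist",)):
    s=state()
    for c in cams:
        im=snapshot(c); cv2.imwrite(f"pics/{tag}_{c}.png",im)
    pickle.dump(s,open(tag+".pkl","wb")); return s,im
def brass(im,s,box):
    u0,u1,v0,v1=box
    hsv=cv2.cvtColor(im,cv2.COLOR_BGR2HSV)
    m=cv2.inRange(hsv,(15,110,60),(35,255,255)); k=np.zeros_like(m); k[v0:v1,u0:u1]=m[v0:v1,u0:u1]
    c=max(cv2.findContours(k,0,1)[0],key=cv2.contourArea).reshape(-1,2)
    M=cv2.moments(c); print("px",M["m10"]/M["m00"],M["m01"]/M["m00"],cv2.boundingRect(c))
    for z in (.011,.015,.022):
        print(z,cv2.minAreaRect((onz("wrist",c,z,s)[:,:2]*1000).astype(np.float32)))
E
python3 - <<'E'
from h import *
s,im=shot("w2"); print(s["ee_pos"],np.abs(s["qvel"]).max(),s["t"])
brass(im,s,(200,440,60,290))
E
```

```text
[0.42894549 0.29490765 0.20087729] 0.003660587245243038 1.8
px 412.94314498466923 241.18537012702583 (391, 210, 49, 80)
0.011 ((513.8624877929688, 399.84698486328125), (50.51577377319336, 109.53740692138672), 68.90132141113281)
0.015 ((511.84600830078125, 398.56671142578125), (49.9077033996582, 108.21890258789062), 68.90129852294922)
0.022 ((508.31707763671875, 396.3263854980469), (48.84359359741211, 105.91150665283203), 68.90130615234375)
```

View pics/w2_wrist.png

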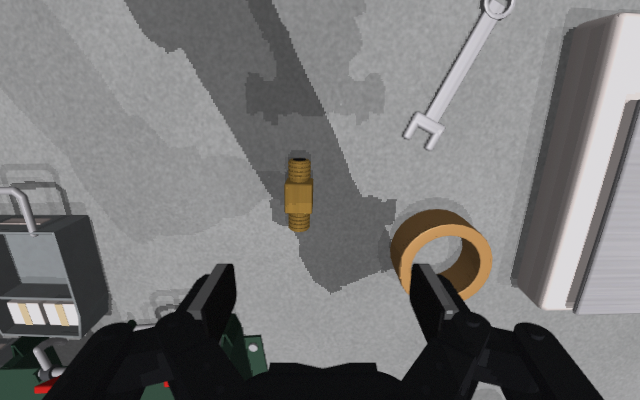

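The brass is at (299,195) and the tape roll at (441,255).

```bash
python3 - <<'E'
from h import *
s=pickle.load(open("w2.pkl","rb")); im=cv2.imread("pics/w2_wrist.png")
brass(im,s,(270,330,140,250))
print("tri",tri([("wrist",(299.5,195),s),("scene",(397,246),None),("side",(260.5,183),None)]))
# body top corners: two-view height check using w1
print("tape top",onz("wrist",[(441,252),(390,245)],.048,s))
E
```

```text
px 298.6014470600224 194.8001630490166 (284, 159, 29, 73)
0.011 ((451.0085754394531, 266.78643798828125), (31.479955673217773, 85.08934783935547), 89.81041717529297)
0.015 ((449.7486572265625, 267.10784912109375), (31.100971221923828, 84.06523132324219), 89.80982971191406)
0.022 ((447.5437316894531, 267.67034912109375), (30.437875747680664, 82.27278137207031), 89.81014251708984)
tri (array([0.4481003 , 0.27027944, 0.01899614]), [np.float64(1.7), np.float64(1.5), np.float64(1.7)])
tape top [[0.50071463 0.42186424 0.048     ]
 [0.4926239  0.36620144 0.048     ]]
```

```bash
python3 - <<'E'
from h import *
go([.449,.2675,.006],90)
E
```

```text
shift [-2.77  1.94 19.48] turn [ 0.12 -0.05  0.42] | cur yaw 90.42 pos [0.4289 0.2949 0.2008] t 1.85
```

step_arm([
  [[-2,1.4,4],[0,0,0.4]],
  [[-2.75,1.95,8],[0,0,0.4]],
  [[-2.75,1.95,12],[0,0,0.4]],
  [[-2.75,1.95,15],[0,0,0.4]],
  [[-2.75,1.95,17],[0,0,0.4]],
  [[-2.75,1.95,18.5],[0,0,0.4]],
  [[-2.75,1.95,19.4],[0,0,0.4]],
  [[-2.75,1.95,19.4],[0,0,0.4]],
], jaw=7)

```text
t: 2.65
ee_pos: [0.4477, 0.2674, 0.0051]
orientation: [-2.22, -2.222, 0.001]
contact_force: [-1.0, -0.5, 0.3]
opening: 0.821
```

step_arm([
  [[0,0,0],[0,0,0]],
  [[0,0,0],[0,0,0]],
  [[0,0,0],[0,0,0]],
  [[0,0,0],[0,0,0]],
  [[0,0,0],[0,0,0]],
  [[0,0,0],[0,0,0]],
  [[0,0,0],[0,0,0]],
  [[0,0,0],[0,0,0]],
], jaw=2, newtons=40)

```text
t: 3.45
ee_pos: [0.4487, 0.2684, 0.0066]
orientation: [2.219, 2.223, 0.003]
contact_force: [-0.6, 0.1, 6.7]
opening: 0.342
```

```bash
python3 - <<'E'
from h import *
s,im=shot("w3"); print(s["ee_pos"],s["opening"],s["contact_force"])
E
```

```text
[0.44867262 0.26841049 0.0066296 ] 0.342479034376407 [-0.6121234   0.10148057  6.74477328]
```

View pics/w3_wrist.png

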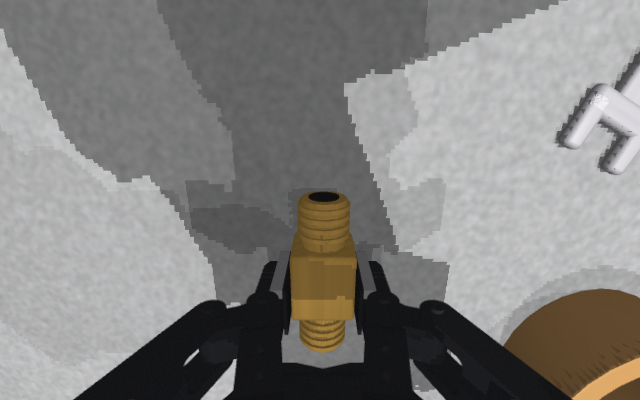

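```bash
python3 - <<'E'
from h import *
go([.50,-0.02,.30],95.5)
E
```

```text
shift [-28.82   5.14 -29.35] turn [ 0.12 -0.04 -5.41] | cur yaw 90.09 pos [0.4487 0.2684 0.0066] t 3.5
```

step_arm([
  [[0,0,-4],[0,0,0]],
  [[0,0,-9],[0,0,0]],
  [[-2,0.5,-14],[0,0,-1]],
  [[-5,1,-18],[0,0,-2]],
  [[-8,2,-21],[0,0,-3]],
  [[-12,3,-24],[0,0,-4]],
  [[-15.5,4,-27],[0,0,-5]],
  [[-19,5,-29],[0,0,-5.4]],
])

```text
t: 4.3
ee_pos: [0.4985, 0.0766, 0.2978]
orientation: [2.111, 2.325, 0.003]
contact_force: [1.1, -0.9, -3.1]
opening: 0.346
```

step_arm([
  [[-3,0,0],[0,0,0]],
  [[-6,0,0],[0,0,0]],
  [[-8,0,0],[0,0,0]],
  [[-9.5,0,0],[0,0,0]],
  [[-9.8,0,0],[0,0,0]],
  [[-9.8,0,0],[0,0,0]],
  [[-9.8,0,0],[0,0,0]],
  [[-9.8,0,0],[0,0,0]],
])

```text
t: 5.1
ee_pos: [0.5073, -0.0186, 0.2954]
orientation: [-2.111, -2.327, -0.0]
contact_force: [-0.1, 0.4, -3.5]
opening: 0.342
```

```bash
python3 - <<'E'
from h import *
s,im=shot("w4"); print(s["ee_pos"],s["opening"],s["contact_force"],s["t"])
crop(im,180,60,260,190,3,"c5.png")
E
```

```text
[ 0.50729432 -0.01855982  0.2953991 ] 0.3421109919440036 [-0.12236676  0.4171585  -3.51965468] 5.1
```

View pics/w4_wrist.png

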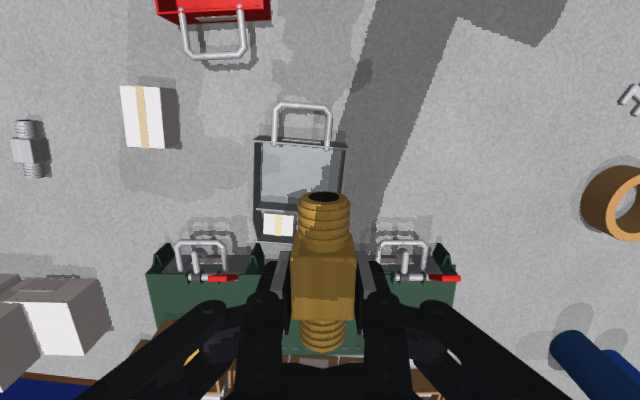

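View pics/c5.png

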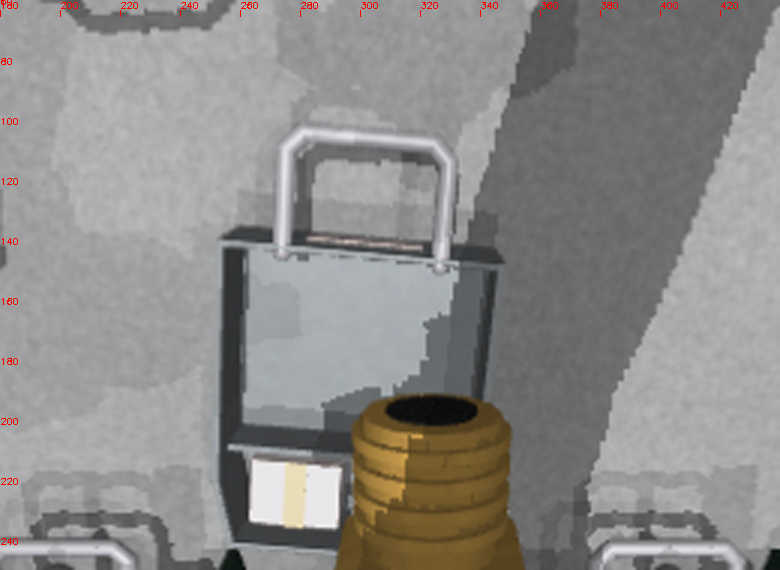

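```bash
python3 - <<'E'
from h import *
s=pickle.load(open("w4.pkl","rb"))
a=onz("wrist",[(254,141),(347.3,147.3)],.052,s); d=a[0]-a[1]; print("front rim",a,np.linalg.norm(d),"y dir deg",np.degrees(np.arctan2(-d[1],-d[0]))-90)
b=onz("wrist",[(284,104.5),(322,108.5),(303,106.5)],.052,s); d=b[1]-b[0]; print("bar top",b,np.degrees(np.arctan2(d[1],d[0]))-90)
l=onz("wrist",[(274.5,143),(326.5,149)],.050,s); print("legs",l,np.linalg.norm(l[0]-l[1]))
c=onz("wrist",[(262,208.5)],.034,s); print("crosswall",c)
c=onz("wrist",[(232/3+180,60+540/3)],.052,s); print("rear left rim",c)
# red lever tops
for n,px in [("-y",(236,278)),("+y",(459,278))]: print(n,onz("wrist",[px],.116,s))
# triangulate pull bar middle with side view
print(tri([("wrist",(303,106.5),s),("side",(301.5,240),None)]))
# neighbour pulls bar middle
print("nb pulls",onz("wrist",[(200,243),(402,243)],.052,s))
E
```

```text
front rim [[ 0.48199297 -0.10701317  0.052     ]
 [ 0.47858799  0.00879103  0.052     ]] 0.11585424585386256 y dir deg 1.684176353089839
bar top [[ 0.43531161 -0.072594    0.052     ]
 [ 0.43553488 -0.02699497  0.052     ]
 [ 0.43543812 -0.04982626  0.052     ]] -0.28053614528748483
legs [[ 0.48233679 -0.08187014  0.05      ]
 [ 0.48351699 -0.01667562  0.05      ]] 0.06520520943594904
crosswall [[ 0.57647811 -0.09704023  0.034     ]]
rear left rim [[ 0.6164203  -0.09877884  0.052     ]]
-y [[ 0.63775228 -0.1111852   0.116     ]]
+y [[0.61201127 0.15662109 0.116     ]]
(array([ 0.43654781, -0.05041167,  0.04915305]), [np.float64(1.1), np.float64(1.1)])
nb pulls [[ 0.62900275 -0.17811271  0.052     ]
 [ 0.60159391  0.10017176  0.052     ]]
```

```bash
python3 - <<'E'
from h import *
go([.531,-0.0495,.13],180.7)
E
```

```text
shift [-3.3   2.06 16.54] turn [ 1.000e-02 -1.000e-02 -8.513e+01] | cur yaw 95.57 pos [ 0.5073 -0.0186  0.2954] t 5.15
```

step_arm([
  [[0,0,0],[0,0,-8]],
  [[-0.5,0.5,1],[0,0,-16]],
  [[-1,1,2],[0,0,-24]],
  [[-2,1.5,4],[0,0,-32]],
  [[-3,2,7],[0,0,-40]],
  [[-3.3,2.06,10],[0,0,-48]],
  [[-3.3,2.06,13],[0,0,-56]],
  [[-3.3,2.06,15],[0,0,-64]],
])

```text
t: 5.95
ee_pos: [0.5301, -0.0497, 0.1433]
orientation: [-0.549, -3.091, -0.0]
contact_force: [0.1, 0.6, -2.0]
opening: 0.341
```

step_arm([
  [[0,0,0],[0,0,-8]],
  [[0,0,0.5],[0,0,-16]],
  [[0,0,1],[0,0,-21.1]],
  [[0,0,1.5],[0,0,-21.1]],
  [[0,0,1.5],[0,0,-21.1]],
  [[0,0,1.5],[0,0,-21.1]],
  [[0,0,1.5],[0,0,-21.1]],
  [[0,0,1.5],[0,0,-21.1]],
])

```text
t: 6.75
ee_pos: [0.5313, -0.0504, 0.1307]
orientation: [-0.015, 3.141, -0.0]
contact_force: [0.5, 0.0, -2.6]
opening: 0.343
```

```bash
python3 - <<'E'
from h import *
s,im=shot("w5",("side","wrist")); print(s["ee_pos"],s["opening"],s["contact_force"],s["t"])
go([.531,-0.0495,.011],180.7)
E
```

```text
[ 0.53134931 -0.05043279  0.13074063] 0.34290738665418274 [ 0.54142986  0.00852305 -2.58959506] 6.75
shift [ 0.03  0.1  11.97] turn [-0.01  0.02 -0.13] | cur yaw -179.43 pos [ 0.5312 -0.0504  0.1307] t 6.85
```

View pics/w5_wrist.png

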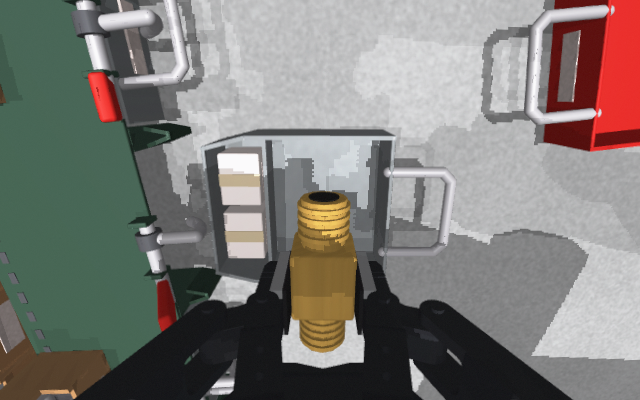

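```bash
python3 - <<'E'
from h import *
s=pickle.load(open("w5.pkl","rb"))
crop(cv2.imread("pics/w5_wrist.png"),60,100,400,200,2,"c6.png")
print("cur", s["ee_pos"])
print("legs", onz("wrist",[(420,173),(420,252)],.050,s))
print("bar", onz("wrist",[(448,190),(446,235)],.050,s))
print("rim corner", onz("wrist",[(395,134)],.052,s))
print("rack lever mid top", onz("wrist",[(165,305)],.116,s))
E
```

```text
cur [ 0.53134931 -0.05043279  0.13074063]
legs [[ 0.45962565 -0.0828948   0.05      ]
 [ 0.45230177 -0.01766948  0.05      ]]
bar [[ 0.43683422 -0.07003838  0.05      ]
 [ 0.43316737 -0.03285624  0.05      ]]
rim corner [[ 0.4810458  -0.11122557  0.052     ]]
rack lever mid top [[ 0.62785546 -0.01396425  0.116     ]]
```

View pics/c6.png

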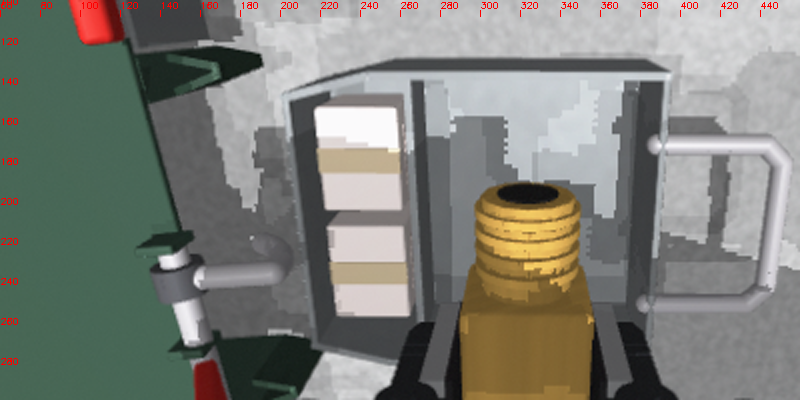

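step_arm([
  [[0,0.1,3],[0,0,0]],
  [[0,0.1,6],[0,0,0]],
  [[0,0.1,8.5],[0,0,0]],
  [[0,0.1,10.2],[0,0,0]],
  [[0,0.1,11.2],[0,0,0]],
  [[0,0.1,11.8],[0,0,0]],
  [[0,0.1,12],[0,0,0]],
  [[0,0.1,12],[0,0,0]],
])

```text
t: 7.65
ee_pos: [0.5316, -0.0495, 0.0109]
orientation: [-0.016, 3.141, -0.0]
contact_force: [-1.2, 0.4, -2.6]
opening: 0.343
```

step_arm([
  [[0,0,0],[0,0,0]],
  [[0,0,0],[0,0,0]],
  [[0,0,0],[0,0,0]],
  [[0,0,0],[0,0,0]],
  [[0,0,0],[0,0,0]],
  [[0,0,0],[0,0,0]],
  [[0,0,0],[0,0,0]],
  [[0,0,0],[0,0,0]],
], jaw=4.6)

```text
t: 8.45
ee_pos: [0.5311, -0.0494, 0.0104]
orientation: [0.016, -3.141, -0.0]
contact_force: [-0.5, -0.1, 0.3]
opening: 0.542
```

step_arm([
  [[0,0,-1],[0,0,0]],
  [[0,0,-3],[0,0,0]],
  [[0,0,-6],[0,0,0]],
  [[0,0,-10],[0,0,0]],
  [[0,0,-14],[0,0,0]],
  [[0,0,-18],[0,0,0]],
  [[0,0,-20],[0,0,0]],
  [[0,0,-20],[0,0,0]],
])

```text
t: 9.25
ee_pos: [0.5333, -0.0499, 0.2148]
orientation: [-0.016, 3.134, -0.003]
contact_force: [0.0, 0.1, 0.4]
opening: 0.54
```

```bash
python3 - <<'E'
from h import *
s,im=shot("w6",("wrist","side")); print(s["ee_pos"],s["opening"],s["contact_force"],s["t"])
crop(cv2.imread("pics/w6_side.png"),230,140,200,140,4,"c7.png")
E
```

```text
[ 0.53329955 -0.04987826  0.21475556] 0.5398356306334807 [0.02669426 0.07023617 0.38345507] 9.25
```

View pics/w6_wrist.png

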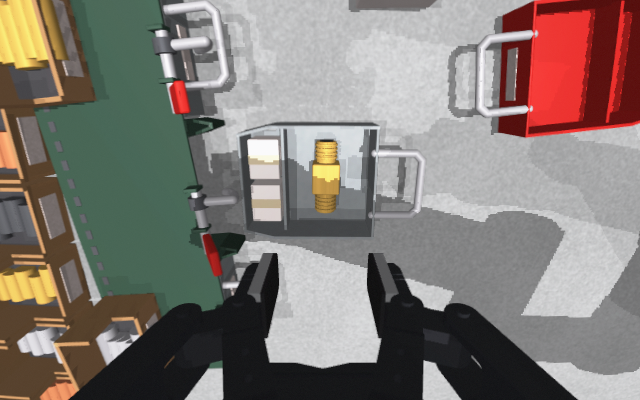

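View pics/c7.png

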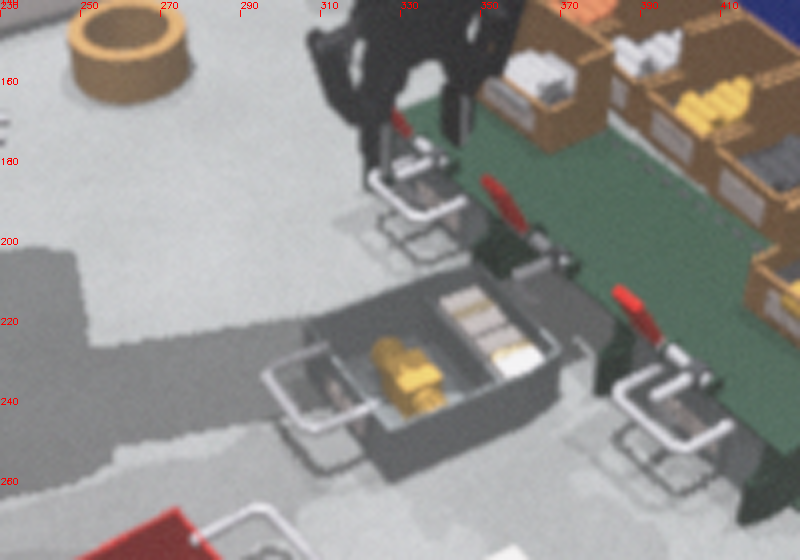

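The fitting lies in the front compartment at (326,178). The tray and middle hook are in clear view, so I'll measure them precisely.

```bash
python3 - <<'E'
from h import *
im=cv2.imread("pics/w6_wrist.png")
crop(im,235,110,200,135,4,"c8.png"); crop(im,140,60,120,150,4,"c9a.png");crop(im,140,170,120,130,4,"c9.png")
E
```

```text
(no output)
```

View pics/c8.png

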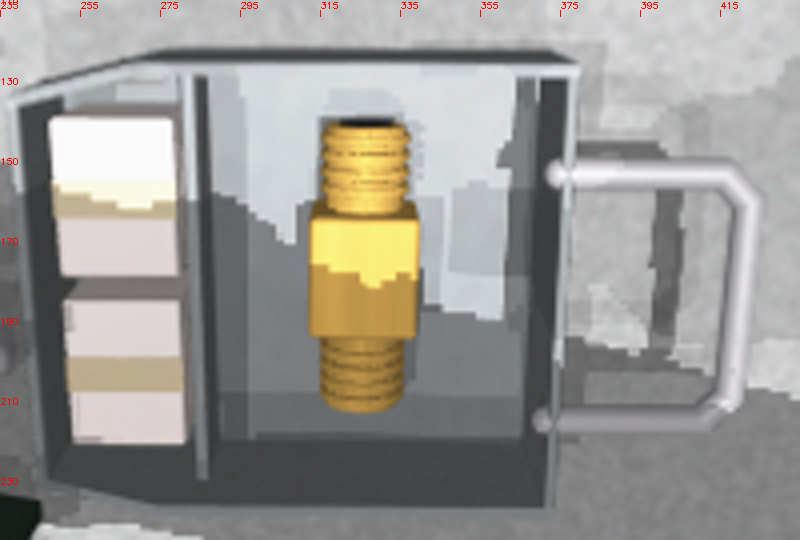

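View pics/c9.png

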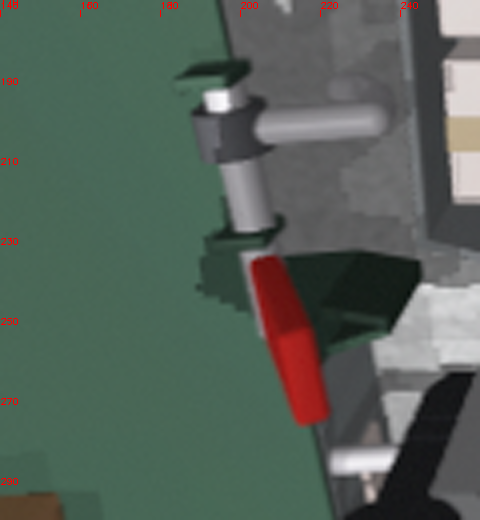

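View pics/c9a.png

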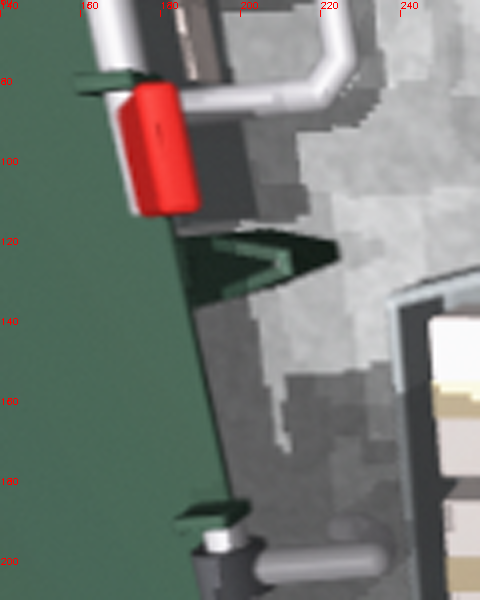

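```bash
python3 - <<'E'
from h import *
s=pickle.load(open("w6.pkl","rb"))
W=lambda px,z: onz("wrist",px,z,s)
def yd(a,b): d=b-a; return np.degrees(np.arctan2(d[1],d[0]))-90
a=W([(379.5,126.5),(373.2,236.8)],.052); print("front rim",a,np.linalg.norm(a[1]-a[0]),yd(*a),a.mean(0))
b=W([(422.5,163.8),(417.8,206.2)],.050); print("bar",b,yd(*b))
l=W([(400,153.5),(400,214.5)],.049); print("legs",l,l.mean(0))
r=W([(187,137.5),(198,183.7),(222.5,295)],.062); print("roof edge",r,yd(r[0],r[1]),yd(r[0],r[2]))
h=W([(215,200.5)],.070); print("hook rod",h)
n=W([(224.5,123),(245,236)],.040); print("noses",n,yd(*n),n.mean(0),np.linalg.norm(n[1]-n[0]))
L=W([(140+315/4,170+422/4)],.116); print("lever top end",L)
f=W([(326,178)],.03); print("fitting",f)
E
```

```text
front rim [[ 0.48018842 -0.10930607  0.052     ]
 [ 0.47904833  0.00702041  0.052     ]] 0.1163320630612285 0.561524315210832 [ 0.47961838 -0.05114283  0.052     ]
bar [[ 0.43394532 -0.07312474  0.05      ]
 [ 0.43383628 -0.02789228  0.05      ]] 0.1381250834378278
legs [[ 0.45737492 -0.08302101  0.049     ]
 [ 0.45154942 -0.01796101  0.049     ]] [ 0.45446217 -0.05049101  0.049     ]
roof edge [[ 0.6638254  -0.0982788   0.062     ]
 [ 0.65843541 -0.05292279  0.062     ]
 [ 0.64626788  0.07694045  0.062     ]] 6.777092147702589 5.722116269118018
hook rod [[ 0.64011409 -0.03816083  0.07      ]]
noses [[ 0.63358729 -0.1102847   0.04      ]
 [ 0.62136735  0.01349652  0.04      ]] 5.6380926502981055 [ 0.62747732 -0.04839409  0.04      ] 0.12438294545964812
lever top end [[0.62703886 0.01786304 0.116     ]]
fitting [[ 0.53086546 -0.05222146  0.03      ]]
```

```bash
cat >> h.py <<'E'
O=np.array([.6585,-.036]); RY=5.65
def rk(x,y,z):  # rack mm -> world m
    a=np.radians(RY); return np.r_[O+np.array([np.cos(a)*x-np.sin(a)*y,np.sin(a)*x+np.cos(a)*y])/1000,z/1000]
def unrk(p):
    a=np.radians(RY); d=(np.array(p)[:2]-O)*1000; return np.round([np.cos(a)*d[0]+np.sin(a)*d[1],-np.sin(a)*d[0]+np.cos(a)*d[1],p[2]*1000],1)
E
python3 - <<'E'
from h import *
go(rk(-60,45,150),180+RY); go(rk(-60,45,95),180+RY); print(unrk(state()["ee_pos"]))
E
```

```text
shift [-6.38  5.17  6.09] turn [-0.02  0.05 -5.06] | cur yaw -179.41 pos [ 0.5311 -0.0494  0.2109] t 9.35
shift [-6.37  5.17 11.59] turn [-0.02  0.05 -5.06] | cur yaw -179.41 pos [ 0.5311 -0.0494  0.2109] t 9.35
[-128.1   -0.8  210.9]
```

step_arm([
  [[-3,3,1],[0,0,-3]],
  [[-5,5,3],[0,0,-5]],
  [[-6.4,5.2,6],[0,0,-5]],
  [[-6.4,5.2,8],[0,0,-5]],
  [[-6.4,5.2,9.5],[0,0,-5]],
  [[-6.4,5.2,11],[0,0,-5]],
  [[-6.4,5.2,11.6],[0,0,-5]],
  [[-6.4,5.2,11.6],[0,0,-5]],
], jaw=0)

```text
t: 10.15
ee_pos: [0.5928, 0.0034, 0.0924]
orientation: [0.153, -3.134, -0.001]
contact_force: [0.0, -0.1, -0.7]
opening: 0.003
```

```bash
python3 - <<'E'
from h import *
s,im=shot("w7",("wrist",)); print(s["ee_pos"],unrk(s["ee_pos"]),s["opening"],s["contact_force"],s["t"])
go(rk(5,45,95),180+RY)
E
```

```text
[0.59279397 0.0034292  0.09241872] [-61.5  45.7  92.4] 0.00300632677856589 [ 0.01433736 -0.06297374 -0.70847652] 10.15
shift [-6.57 -0.04 -0.16] turn [ 0.03 -0.13 -0.06] | cur yaw -174.41 pos [0.5936 0.0033 0.0935] t 10.2
```

View pics/w7_wrist.png

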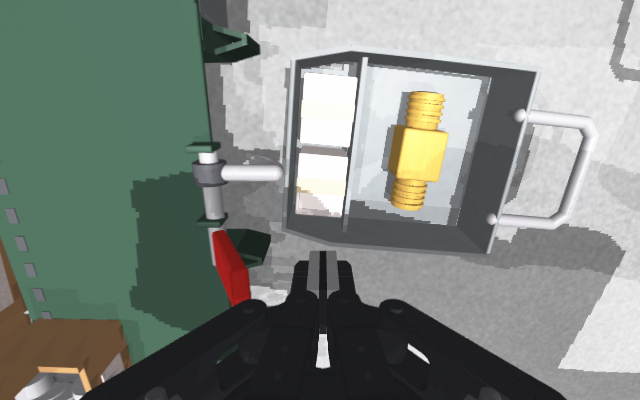

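The closed fingers at (323,275) sit in front of the red lever at (235,265). Now I'll push it back.

step_arm([
  [[-1.5,0,0],[0,0,0]],
  [[-2.5,0,0],[0,0,0]],
  [[-3.2,0,0],[0,0,0]],
  [[-3.9,0,0],[0,0,0]],
  [[-4.6,0,0],[0,0,0]],
  [[-5.3,0,0],[0,0,0]],
  [[-6,0,0],[0,0,0]],
  [[-6.3,0,0],[0,0,0]],
])

```text
t: 11.0
ee_pos: [0.6577, 0.0095, 0.0941]
orientation: [0.153, -3.138, -0.0]
contact_force: [-1.4, -0.9, 0.2]
opening: -0.001
```

step_arm([
  [[-0.2,0,0],[0,0,0]],
  [[-0.3,0,0],[0,0,0]],
  [[-0.4,0,0],[0,0,0]],
  [[-0.5,0,0],[0,0,0]],
  [[-0.5,0,0],[0,0,0]],
  [[-0.5,0,0],[0,0,0]],
  [[-0.5,0,0],[0,0,0]],
  [[-0.5,0,0],[0,0,0]],
])

```text
t: 11.8
ee_pos: [0.6624, 0.0099, 0.0946]
orientation: [-0.153, 3.137, -0.0]
contact_force: [-0.3, 0.1, -0.5]
opening: -0.002
```

```bash
python3 - <<'E'
from h import *
s,im=shot("w8",("wrist","side")); print(s["ee_pos"],unrk(s["ee_pos"]),s["contact_force"],s["t"])
crop(cv2.imread("pics/w8_side.png"),300,140,120,100,6,"c10.png")
E
```

```text
[0.66237543 0.00987085 0.09457117] [ 8.4 45.3 94.6] [-0.26656839  0.05590322 -0.51006054] 11.8
```

View pics/w8_wrist.png

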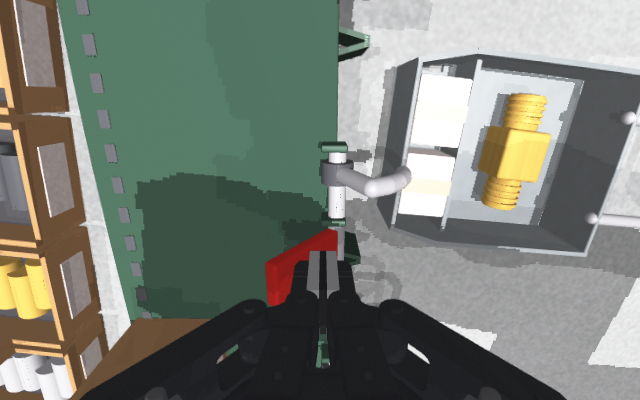

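View pics/c10.png

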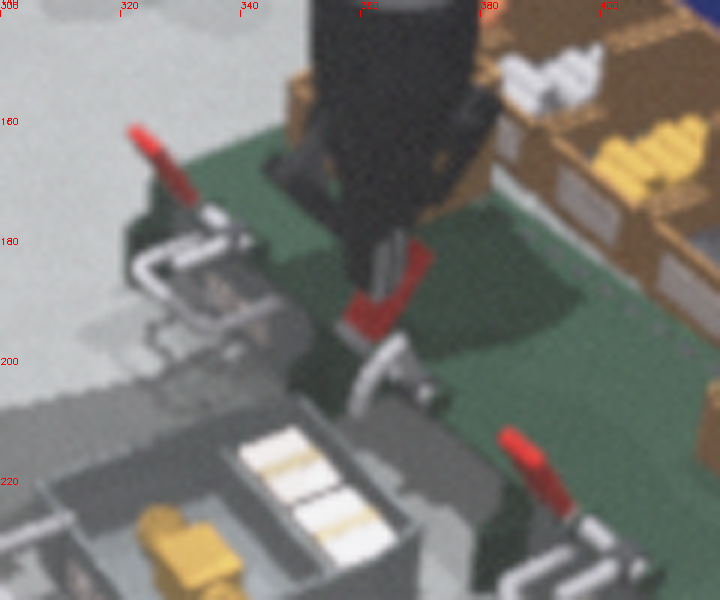

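step_arm([
  [[-0.2,0,0],[0,0,0]],
  [[-0.4,0,0],[0,0,0]],
  [[-0.6,0,0],[0,0,0]],
  [[-0.7,0,0],[0,0,0]],
  [[-0.7,0,0],[0,0,0]],
  [[-0.7,0,0],[0,0,0]],
  [[-0.7,0,0],[0,0,0]],
  [[-0.7,0,0],[0,0,0]],
])

```text
t: 12.7
ee_pos: [0.6666, 0.0103, 0.0941]
orientation: [0.153, -3.133, 0.001]
contact_force: [-8.1, -1.4, 3.9]
opening: -0.002
```

```bash
python3 - <<'E'
from h import *
print(state()["t"]); go(rk(-45,45,94)); go([.434,-.0505,.15],180.5); go([.434,-.0505,.031],180.5)
E
```

```text
12.7
shift [ 5.76 -0.04  0.04] turn [-0.01 -0.31  0.  ] | cur yaw -174.42 pos [0.6666 0.0103 0.0941] t 12.7
shift [23.77 -3.79 -5.46] turn [-0.03 -0.31  5.08] | cur yaw -174.42 pos [0.6666 0.0103 0.0941] t 12.7
shift [23.7  -3.79  6.43] turn [-0.03 -0.31  5.08] | cur yaw -174.42 pos [0.6666 0.0103 0.0941] t 12.7
```

step_arm([
  [[2,0,0],[0,0,0]],
  [[4.5,0,0],[0,0,0]],
  [[6,0,-2.5],[0,0,0]],
  [[9,-0.5,-5.4],[0,0,1]],
  [[13,-1.5,-6],[0,0,3]],
  [[17,-2.5,-6],[0,0,4]],
  [[21,-3.5,-6],[0,0,5]],
  [[24,-3.8,-6],[0,0,5.1]],
], jaw=4)

```text
t: 13.5
ee_pos: [0.4328, -0.0514, 0.1548]
orientation: [-0.012, 3.14, -0.001]
contact_force: [0.6, -0.4, 0.3]
opening: 0.472
```

```bash
python3 - <<'E'
from h import *
s,im=shot("w9",("wrist",)); print(s["ee_pos"],s["contact_force"],s["opening"],np.abs(s["qvel"]).max())
go([.434,-.0505,.031],180.5)
E
```

```text
[ 0.43275872 -0.0513608   0.15483969] [ 0.63368813 -0.37778004  0.32558289] 0.4720200993980648 0.6454523074731431
shift [-0.67  0.04 12.31] turn [-0.01 -0.25 -0.11] | cur yaw -179.61 pos [ 0.4279 -0.0509  0.1541] t 13.55
```

View pics/w9_wrist.png

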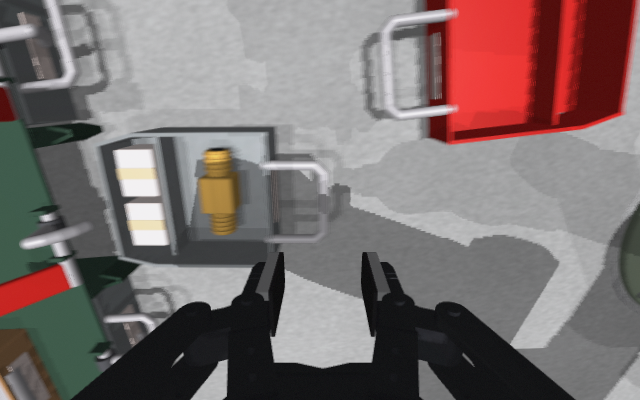

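step_arm([
  [[-0.4,0,1],[0,0,0]],
  [[-0.7,0,3],[0,0,0]],
  [[-0.7,0,5],[0,0,0]],
  [[-0.7,0,6],[0,0,0]],
  [[-0.7,0,6.5],[0,0,0]],
  [[-0.7,0,6.5],[0,0,0]],
  [[-0.7,0,6.5],[0,0,0]],
  [[-0.7,0,6.5],[0,0,0]],
])

```text
t: 14.35
ee_pos: [0.4418, -0.0507, 0.0901]
orientation: [-0.014, 3.14, -0.001]
contact_force: [0.4, -0.2, 0.2]
opening: 0.467
```

```bash
python3 - <<'E'
from h import *
s,im=shot("w10",("wrist",)); print(s["ee_pos"],s["contact_force"],s["opening"],np.abs(s["qvel"]).max(),s["t"])
go([.434,-.0505,.031],180.5)
E
```

```text
[ 0.4418119  -0.05073835  0.09009205] [ 0.40957178 -0.22523826  0.17414783] 0.4670057255920171 0.0036344661987948827 14.35
shift [0.78 0.03 5.91] turn [-0.02  0.08 -0.01] | cur yaw -179.51 pos [ 0.4417 -0.0507  0.0901] t 14.4
```

View pics/w10_wrist.png

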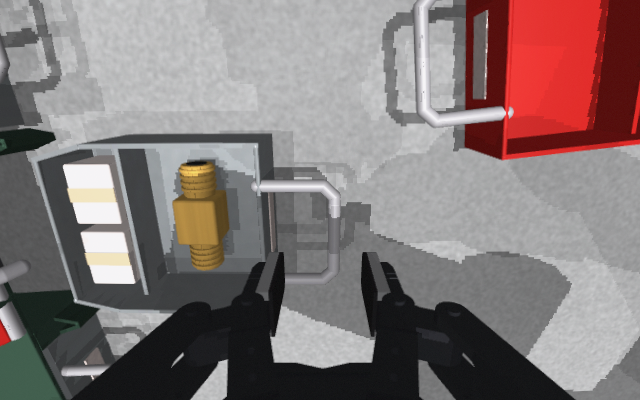

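```bash
python3 - <<'E'
from h import *
s=pickle.load(open("w10.pkl","rb"))
b=onz("wrist",[(335,208),(335,262)],.050,s); print("bar",b)
l=onz("wrist",[(300,186.5),(300,279)],.049,s); print("legs",l,l.mean(0))
s6=pickle.load(open("w6.pkl","rb")); print(tri([("wrist",(335,235),s),("wrist",(420.2,185),s6)]))
E
```

```text
bar [[ 0.43439841 -0.06947672  0.05      ]
 [ 0.43355684 -0.03124779  0.05      ]]
legs [[ 0.45621632 -0.08297764  0.049     ]
 [ 0.45720227 -0.01728664  0.049     ]] [ 0.45670929 -0.05013214  0.049     ]
(array([ 0.43400261, -0.0511334 ,  0.05040653]), [np.float64(0.0), np.float64(0.0)])
```

step_arm([
  [[0.5,0,0.5],[0,0,0]],
  [[0.8,0,1.5],[0,0,0]],
  [[0.8,0,3],[0,0,0]],
  [[0.8,0,4.5],[0,0,0]],
  [[0.8,0,5.5],[0,0,0]],
  [[0.8,0,5.9],[0,0,0]],
  [[0.8,0,5.9],[0,0,0]],
  [[0.8,0,5.9],[0,0,0]],
])

```text
t: 15.2
ee_pos: [0.4332, -0.0507, 0.0306]
orientation: [-0.013, 3.141, -0.0]
contact_force: [-0.5, 1.1, 0.2]
opening: 0.469
```

step_arm([
  [[0,0,0],[0,0,0]],
  [[0,0,0],[0,0,0]],
  [[0,0,0],[0,0,0]],
  [[0,0,0],[0,0,0]],
  [[0,0,0],[0,0,0]],
  [[0,0,0],[0,0,0]],
  [[0,0,0],[0,0,0]],
  [[0,0,0],[0,0,0]],
], jaw=0.6, newtons=20)

```text
t: 16.0
ee_pos: [0.4338, -0.0508, 0.0309]
orientation: [-0.013, 3.14, -0.0]
contact_force: [0.7, -0.2, 5.5]
opening: 0.081
```

```bash
python3 - <<'E'
from h import *
s,im=shot("w11",("wrist",)); print(s["ee_pos"],s["contact_force"],s["opening"],np.abs(s["qvel"]).max(),s["t"])
bar=rk(-140,0,0); print(bar)
go(np.r_[bar[:2],s["ee_pos"][2]],185.65)
E
```

```text
[ 0.4337947  -0.05080582  0.03092609] [ 0.67173214 -0.1979264   5.52474858] 0.08100214646881256 0.002016236351357668 16.0
[ 0.51918014 -0.04978319  0.        ]
shift [-8.54  0.03  0.01] turn [-0.02  0.08 -5.16] | cur yaw -179.51 pos [ 0.4338 -0.0508  0.0309] t 16.05
```

View pics/w11_wrist.png

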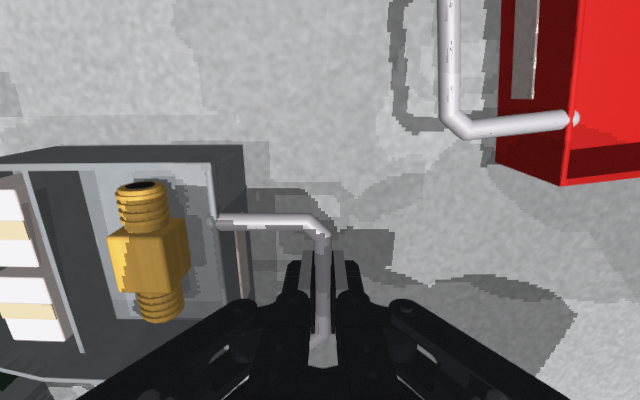

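```bash
python3 - <<'E'
from h import *
s=state()
print(unrk(s["ee_pos"]))
for x in (-205,-100):
    b=rk(x,0,0); go(np.r_[b[:2],s["ee_pos"][2]],185.65)
E
```

```text
[-225.1    7.4   30.9]
shift [-2.07 -0.56  0.  ] turn [-0.02  0.08 -5.16] | cur yaw -179.51 pos [ 0.4338 -0.0508  0.0309] t 16.05
shift [-12.53   0.39   0.02] turn [-0.02  0.08 -5.16] | cur yaw -179.51 pos [ 0.4338 -0.0508  0.0309] t 16.05
```

step_arm([
  [[-0.3,-0.1,0],[0,0,-0.8]],
  [[-0.6,-0.2,0],[0,0,-1.6]],
  [[-1,-0.3,0],[0,0,-2.4]],
  [[-1.3,-0.4,0],[0,0,-3.2]],
  [[-1.7,-0.5,0],[0,0,-4]],
  [[-2.1,-0.55,0],[0,0,-4.6]],
  [[-2.1,-0.55,0],[0,0,-5.2]],
  [[-2.1,-0.55,0],[0,0,-5.2]],
])

```text
t: 16.85
ee_pos: [0.4458, -0.0555, 0.0302]
orientation: [0.154, -3.123, 0.001]
contact_force: [-19.3, -1.5, 27.5]
opening: 0.084
```

```bash
python3 - <<'E'
from h import *
s,im=shot("w12",("wrist","side","scene")); print(unrk(s["ee_pos"]),s["contact_force"],s["torque"],s["opening"],np.abs(s["qvel"]).max(),s["t"])
go(rk(-205,0,30.9),185.65)
crop(cv2.imread("pics/w12_scene.png"),185,150,160,150,4,"c11.png")
crop(cv2.imread("pics/w12_side.png"),270,150,160,130,4,"c12.png")
E
```

```text
[-213.6    1.6   30.2] [-19.34579401  -1.52257286  27.50797248] [-0.19280707  3.93527289 -0.13983907] 0.08381963618081703 0.004280847002779852 16.85
shift [-0.85 -0.16 -0.08] turn [ 0.02 -0.83 -0.02] | cur yaw -174.37 pos [ 0.4458 -0.0555  0.0302] t 17.0
```

View pics/w12_wrist.png

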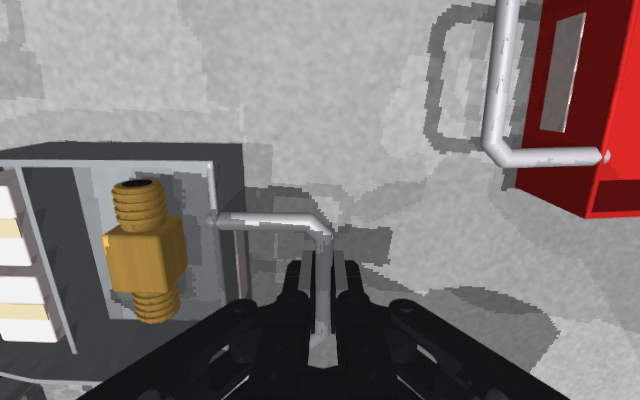

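View pics/c11.png

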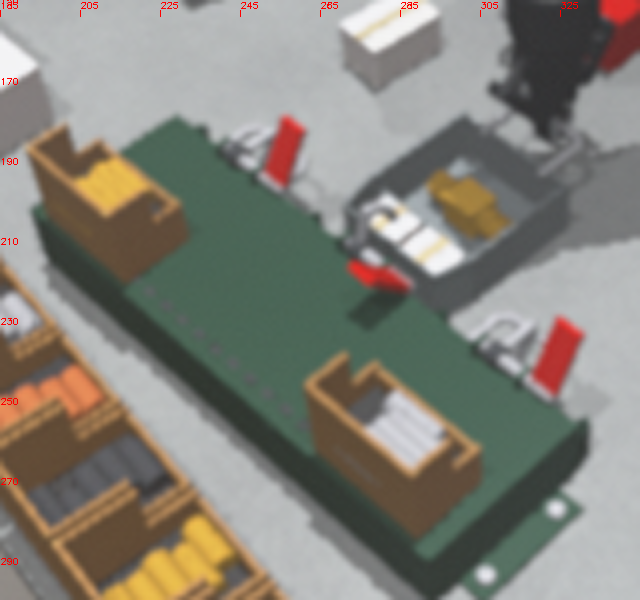

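View pics/c12.png

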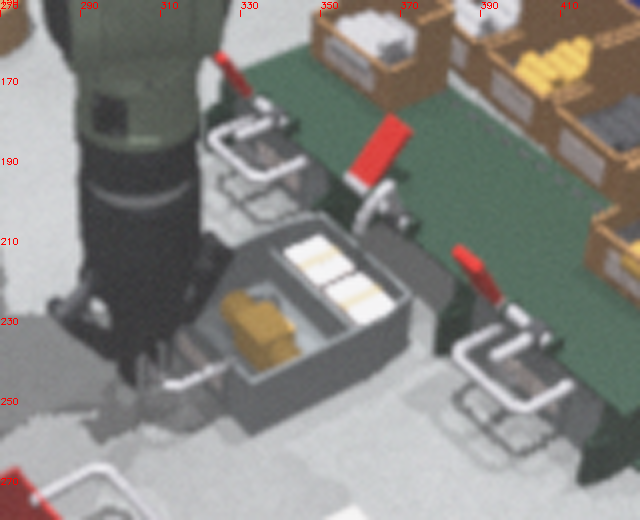

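The grip loads the tray: 27 N down on the bar and 19 N horizontally. I'll release and push with two spread fingertips from the front instead.

step_arm([
  [[0.5,0,0],[0,0,0]],
  [[0.9,0,0],[0,0,0]],
  [[0.9,0,-0.1],[0,0,0]],
  [[0.9,0,-0.1],[0,0,0]],
  [[0.9,0,-0.1],[0,0,0]],
  [[0.9,0,-0.1],[0,0,0]],
  [[0.9,0,-0.1],[0,0,0]],
  [[0.9,0,-0.1],[0,0,0]],
])

```text
t: 17.8
ee_pos: [0.4448, -0.0569, 0.0312]
orientation: [0.156, -3.137, -0.0]
contact_force: [0.5, -0.3, -3.4]
opening: 0.085
```

step_arm([
  [[0,0,0],[0,0,0]],
  [[0,0,0],[0,0,0]],
  [[0,0,0],[0,0,0]],
  [[0,0,0],[0,0,0]],
  [[0,0,-2],[0,0,0]],
  [[0,0,-5],[0,0,0]],
  [[0,0,-9],[0,0,0]],
  [[0,0,-12],[0,0,0]],
], jaw=4)

```text
t: 18.6
ee_pos: [0.4454, -0.0569, 0.1535]
orientation: [-0.156, 3.137, -0.001]
contact_force: [0.6, -0.6, -0.6]
opening: 0.468
```

```bash
python3 - <<'E'
from h import *
s=state(); print(unrk(s["ee_pos"]),s["contact_force"],s["opening"],s["t"],np.abs(s["qvel"]).max())
s,im=shot("w13",("wrist",)); 
go(rk(-260,0,100),95.65)
E
```

```text
[-2.141e+02  2.000e-01  1.535e+02] [ 0.56830905 -0.58408793 -0.5889389 ] 0.46784404651965017 18.6 0.7659322578687874
shift [4.88 0.1  5.72] turn [ 0.19  0.44 90.05] | cur yaw -174.30 pos [ 0.448  -0.0576  0.1575] t 18.65
```

View pics/w13_wrist.png

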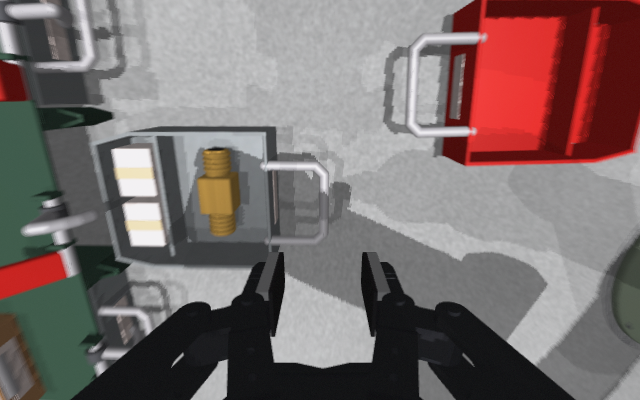

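step_arm([
  [[1,0,0],[0,0,8]],
  [[2,0,0],[0,0,16]],
  [[3,0,0],[0,0,24]],
  [[4,0,0],[0,0,32]],
  [[5,0,0],[0,0,40]],
  [[5,0,0],[0,0,48]],
  [[5,0,0],[0,0,56]],
  [[5,0,0],[0,0,64]],
], jaw=2.5)

```text
t: 19.45
ee_pos: [0.3953, -0.0618, 0.1514]
orientation: [1.539, 2.739, 0.0]
contact_force: [-0.3, 0.0, -0.6]
opening: 0.295
```

step_arm([
  [[0,0,0],[0,0,8]],
  [[0,0,0],[0,0,16]],
  [[0,0,0],[0,0,24]],
  [[0,0,0],[0,0,26]],
  [[0,0,0],[0,0,26]],
  [[0,0,0],[0,0,26]],
  [[0,0,0],[0,0,26]],
  [[0,0,0],[0,0,26]],
])

```text
t: 20.25
ee_pos: [0.3954, -0.0618, 0.1514]
orientation: [-2.108, -2.329, 0.0]
contact_force: [-0.7, 0.0, 0.4]
opening: 0.29
```

```bash
python3 - <<'E'
from h import *
s,im=shot("w14",("wrist",)); print(unrk(s["ee_pos"]),s["opening"],s["t"],np.abs(s["qvel"]).max())
go(rk(-250,0,41),95.65)
E
```

```text
[-2.644e+02  2.000e-01  1.514e+02] 0.28997221538325557 20.25 0.0018596542601734627
shift [-0.02  1.44 11.04] turn [-0.    0.    0.05] | cur yaw 95.70 pos [ 0.3953 -0.0618  0.1514] t 20.3
```

View pics/w14_wrist.png

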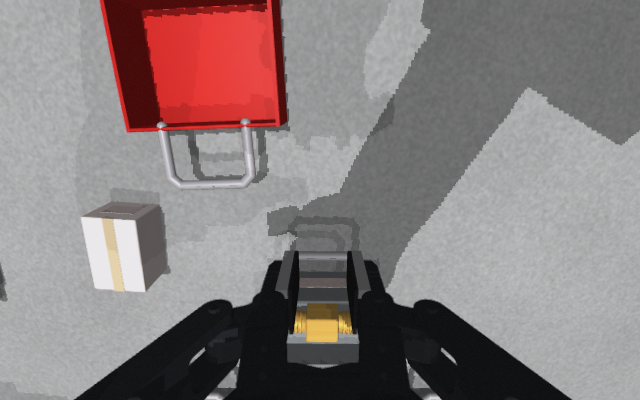

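step_arm([
  [[0,0,2],[0,0,0]],
  [[0,0.5,4],[0,0,0]],
  [[0,1,6],[0,0,0]],
  [[0,1.4,8],[0,0,0]],
  [[0,1.4,9.5],[0,0,0]],
  [[0,1.4,10.6],[0,0,0]],
  [[0,1.4,11.1],[0,0,0]],
  [[0,1.4,11.1],[0,0,0]],
])

```text
t: 21.1
ee_pos: [0.4089, -0.0603, 0.04]
orientation: [-2.108, -2.328, 0.001]
contact_force: [-0.1, 0.7, 0.4]
opening: 0.287
```

step_arm([
  [[0,0.5,0],[0,0,0]],
  [[0,1,0],[0,0,0]],
  [[0,1.5,0],[0,0,0]],
  [[0,2,0],[0,0,0]],
  [[0,2.4,0],[0,0,0]],
  [[0,2.8,0],[0,0,0]],
  [[0,3.2,0],[0,0,0]],
  [[0,3.6,0],[0,0,0]],
])

```text
t: 21.9
ee_pos: [0.4421, -0.0567, 0.04]
orientation: [-2.106, -2.325, 0.007]
contact_force: [-7.4, -2.0, 5.6]
opening: 0.291
```

```bash
python3 - <<'E'
from h import *
s,im=shot("w15",("wrist",)); print(unrk(s["ee_pos"]),s["opening"],s["t"],s["contact_force"],s["torque"])
crop(im,220,180,200,170,4,"c15.png")
E
```

```text
[-217.4    0.7   40. ] 0.29147779435016596 21.9 [-7.3965301  -1.954664    5.55328151] [-0.26753888  1.45409663 -0.09518675]
```

View pics/c15.png

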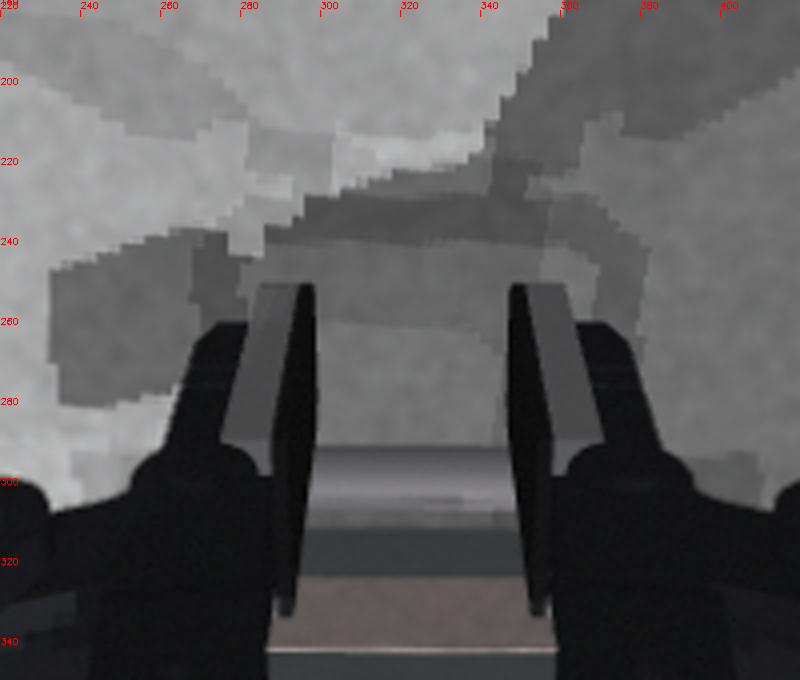

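step_arm([
  [[0,0.5,0],[0,0,0]],
  [[0,1,0],[0,0,0]],
  [[0,1.5,0],[0,0,0]],
  [[0,2,0],[0,0,0]],
  [[0,2.5,0],[0,0,0]],
  [[0,3,0],[0,0,0]],
  [[0,3.5,0],[0,0,0]],
  [[0,4,0],[0,0,0]],
])

```text
t: 22.75
ee_pos: [0.4822, -0.0526, 0.0399]
orientation: [-2.106, -2.326, 0.006]
contact_force: [-6.7, -1.0, 4.2]
opening: 0.296
```

```bash
python3 - <<'E'
from h import *
s,im=shot("w16",("side","scene")); print(unrk(s["ee_pos"]),s["opening"],s["t"],s["contact_force"],s["torque"])
crop(cv2.imread("pics/w16_side.png"),270,150,160,130,4,"c16.png")
crop(cv2.imread("pics/w16_scene.png"),220,150,130,110,5,"c17.png")
E
```

```text
[-177.1    0.8   39.9] 0.2963116460190217 22.75 [-6.66029719 -0.99864082  4.20186261] [-2.12411439e-01  1.42277034e+00 -1.33083503e-03]
```

View pics/c16.png

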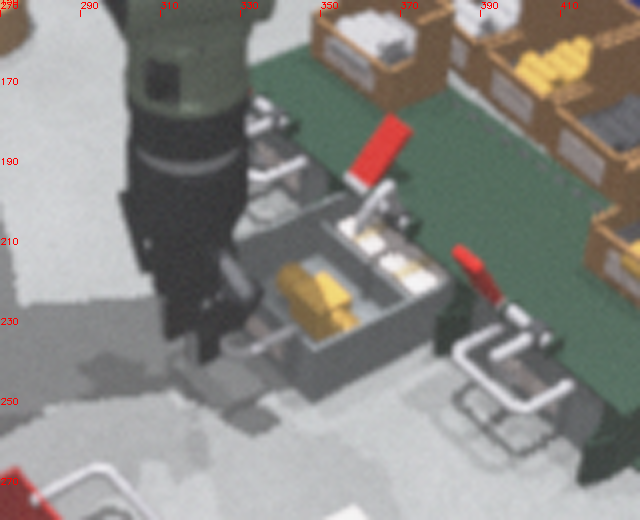

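View pics/c17.png

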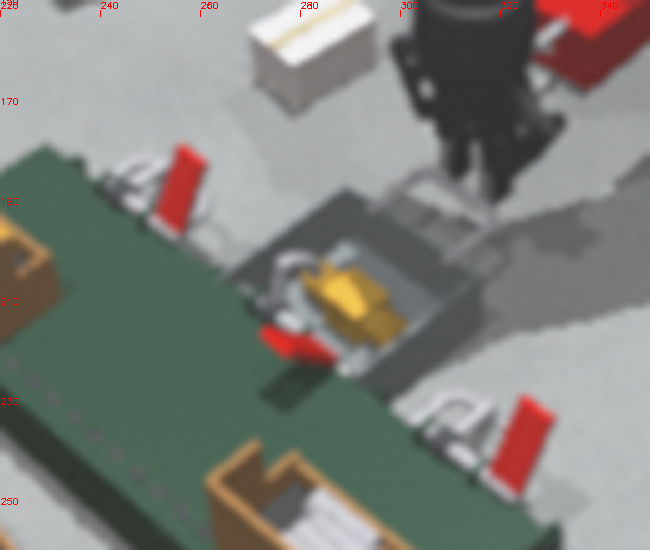

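step_arm([
  [[0,0.5,0],[0,0,0]],
  [[0,1,0],[0,0,0]],
  [[0,1.5,0],[0,0,0]],
  [[0,2,0],[0,0,0]],
  [[0,2.5,0],[0,0,0]],
  [[0,3,0],[0,0,0]],
  [[0,3.5,0],[0,0,0]],
  [[0,4,0],[0,0,0]],
])

```text
t: 23.65
ee_pos: [0.5252, -0.0489, 0.0403]
orientation: [-2.108, -2.329, -0.0]
contact_force: [-3.7, -1.2, -1.7]
opening: 0.293
```

step_arm([
  [[0,0.5,0],[0,0,0]],
  [[0,1,0],[0,0,0]],
  [[0,1.5,0],[0,0,0]],
  [[0,2,0],[0,0,0]],
  [[0,2.5,0],[0,0,0]],
  [[0,2.5,0],[0,0,0]],
  [[0,2.5,0],[0,0,0]],
  [[0,2.5,0],[0,0,0]],
])

```text
t: 24.45
ee_pos: [0.5509, -0.0466, 0.0411]
orientation: [2.107, 2.327, 0.003]
contact_force: [0.6, -0.6, 0.0]
opening: 0.288
```

```bash
python3 - <<'E'
from h import *
s,im=shot("w17",("side","wrist")); print(unrk(s["ee_pos"]),s["opening"],s["t"],s["contact_force"],s["torque"])
go(rk(-60,0,40),95.65)
crop(cv2.imread("pics/w17_side.png"),270,150,160,130,4,"c18.png")
E
```

```text
[-108.1    0.    41.1] 0.2882029218301626 24.45 [ 0.59095403 -0.62759956  0.02305535] [-0.00653262  0.00473761 -0.00889268]
shift [-0.01  4.85  0.11] turn [0.11 0.02 0.04] | cur yaw 95.69 pos [ 0.5505 -0.0466  0.041 ] t 24.55
```

View pics/c18.png

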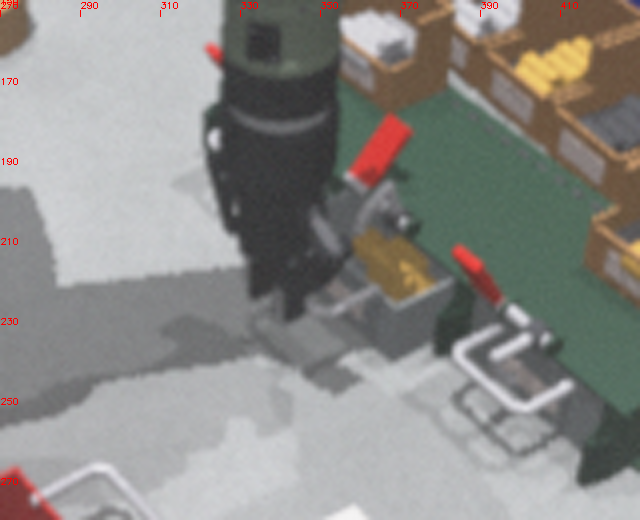

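View pics/w17_wrist.png

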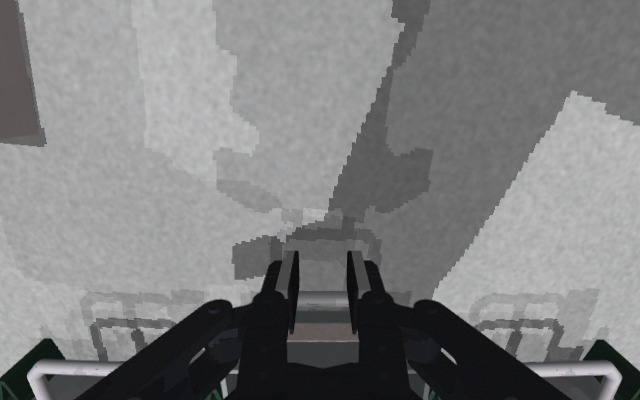

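step_arm([
  [[0,-0.2,0],[0,0,0]],
  [[0,-0.2,-0.15],[0,0,0]],
  [[0,0.6,-0.15],[0,0,0]],
  [[0,1.3,-0.15],[0,0,0]],
  [[0,2,-0.15],[0,0,0]],
  [[0,2.7,-0.15],[0,0,0]],
  [[0,3.4,-0.15],[0,0,0]],
  [[0,4,-0.15],[0,0,0]],
])

```text
t: 25.35
ee_pos: [0.5875, -0.0425, 0.0416]
orientation: [-2.107, -2.326, 0.006]
contact_force: [-7.6, -0.6, 5.2]
opening: 0.291
```

step_arm([
  [[0,0.3,0],[0,0,0]],
  [[0,0.5,0],[0,0,0]],
  [[0,0.7,0],[0,0,0]],
  [[0,0.8,0],[0,0,0]],
  [[0,0.9,0],[0,0,0]],
  [[0,1,0],[0,0,0]],
  [[0,1,0],[0,0,0]],
  [[0,1,0],[0,0,0]],
])

```text
t: 26.15
ee_pos: [0.5973, -0.0415, 0.0416]
orientation: [-2.106, -2.326, 0.005]
contact_force: [-6.7, -0.8, 5.7]
opening: 0.292
```

```bash
python3 - <<'E'
from h import *
s,im=shot("w18",("side","wrist")); print(unrk(s["ee_pos"]),s["opening"],s["t"],s["contact_force"],s["torque"])
crop(cv2.imread("pics/w18_side.png"),270,150,160,130,4,"c19.png")
E
```

```text
[-61.5   0.6  41.6] 0.2917714459003827 26.15 [-6.68524693 -0.77649438  5.73372787] [-0.14636057  1.34849115  0.02604876]
```

View pics/c19.png

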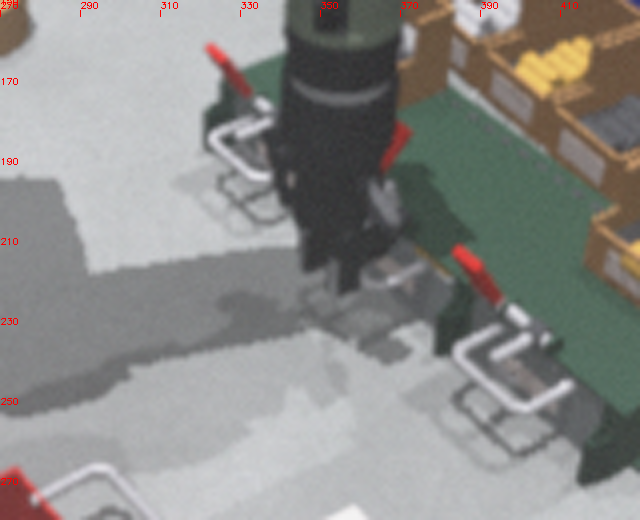

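View pics/w18_wrist.png

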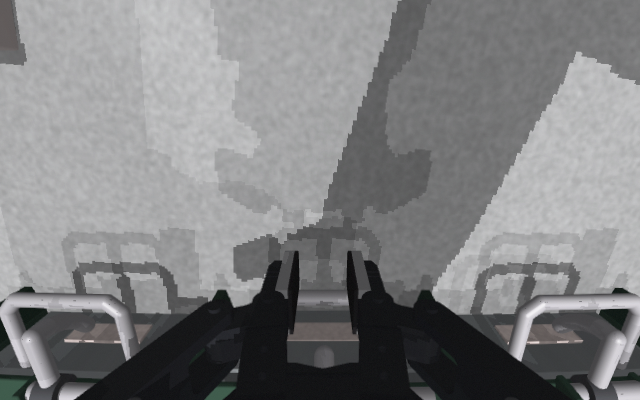

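step_arm([
  [[0,0.1,0],[0,0,0]],
  [[0,0.2,0],[0,0,0]],
  [[0,0.3,0],[0,0,0]],
  [[0,0.4,0],[0,0,0]],
  [[0,0.4,0],[0,0,0]],
  [[0,0.4,0],[0,0,0]],
  [[0,0.4,0],[0,0,0]],
  [[0,0.4,0],[0,0,0]],
])

```text
t: 27.05
ee_pos: [0.5991, -0.0413, 0.0414]
orientation: [-2.105, -2.324, 0.01]
contact_force: [-12.6, -2.5, 9.1]
opening: 0.293
```

step_arm([
  [[0,0.1,0],[0,0,0]],
  [[0,0.2,0],[0,0,0]],
  [[0,0.2,0],[0,0,0]],
  [[0,0.2,0],[0,0,0]],
  [[0,0.2,0],[0,0,0]],
  [[0,0.2,0],[0,0,0]],
  [[0,0.2,0],[0,0,0]],
  [[0,0.2,0],[0,0,0]],
])

```text
t: 27.85
ee_pos: [0.5992, -0.0412, 0.0412]
orientation: [-2.104, -2.322, 0.014]
contact_force: [-15.7, -1.6, 11.9]
opening: 0.291
```

```bash
python3 - <<'E'
from h import *
s,im=shot("w19",("wrist",)); print(unrk(s["ee_pos"]),s["opening"],s["t"],s["contact_force"],s["torque"])
crop(im,0,270,640,110,1,"c20.png"); cv2.imwrite("pics/c20.png",im[260:400,0:640])
go(rk(-110,0,41.5),95.65)
E
```

```text
[-59.5   0.7  41.2] 0.29078133256663735 27.85 [-15.7279307   -1.644715    11.93108269] [-0.33652557  3.21092488 -0.00697744]
shift [-0.07 -5.04  0.03] turn [-0.7   0.01 -0.  ] | cur yaw 95.65 pos [ 0.5992 -0.0412  0.0412] t 27.9
```

View pics/w19_wrist.png

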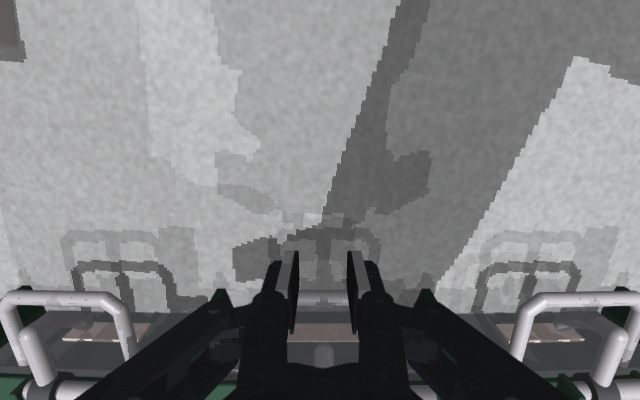

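The tray is home: x stopped at -59.5, the force rose to 15.7 N, and its bar is level with the neighbours' at v≈297. I'll back away now.

step_arm([
  [[0,-0.6,0],[0,0,0]],
  [[0,-2,0],[0,0,0]],
  [[0,-4,0],[0,0,0]],
  [[0,-6,0],[0,0,0]],
  [[0,-8,-3],[0,0,0]],
  [[0,-9,-7],[0,0,0]],
  [[0,-9,-11],[0,0,0]],
  [[0,-9,-15],[0,0,0]],
], jaw=0)

```text
t: 28.7
ee_pos: [0.5162, -0.0498, 0.1939]
orientation: [2.108, 2.328, 0.001]
contact_force: [0.2, -0.9, -0.3]
opening: -0.001
```

step_arm([
  [[0,0,0],[0,0,0]],
  [[0,0,0],[0,0,0]],
  [[0,0,0],[0,0,0]],
  [[0,0,0],[0,0,0]],
  [[0,0,0],[0,0,0]],
  [[0,0,0],[0,0,0]],
  [[0,0,0],[0,0,0]],
  [[0,0,0],[0,0,0]],
])

```text
t: 29.5
ee_pos: [0.5157, -0.0498, 0.1917]
orientation: [-2.108, -2.329, 0.0]
contact_force: [0.2, -0.2, 0.6]
opening: 0.002
```

```bash
python3 - <<'E'
from h import *
s,im=shot("w20",("wrist","side")); print(unrk(s["ee_pos"]),s["opening"],s["t"],s["contact_force"])
crop(cv2.imread("pics/w20_side.png"),290,140,150,120,5,"c21.png")
go(rk(66,45,190),95.65); go(rk(66,45,95),95.65)
E
```

```text
[-143.5    0.3  191.7] 0.002159143843169121 29.5 [ 0.17130119 -0.16823845  0.62042686]
shift [ 4.46 20.94  0.19] turn [ 0.   -0.    0.03] | cur yaw 95.68 pos [ 0.5158 -0.0499  0.1919] t 29.6
shift [ 4.46 20.94  9.69] turn [ 0.   -0.    0.03] | cur yaw 95.68 pos [ 0.5158 -0.0499  0.1919] t 29.6
```

View pics/w20_wrist.png

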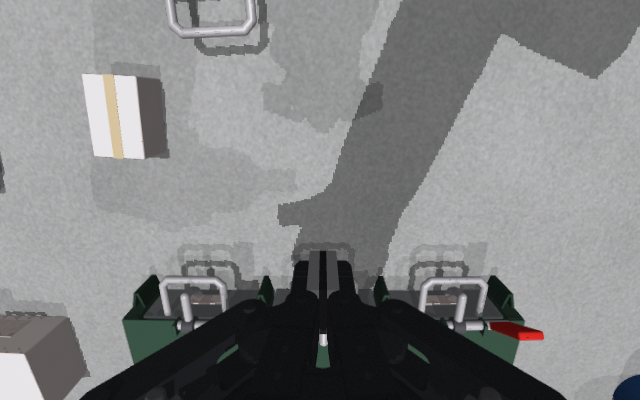

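View pics/c21.png

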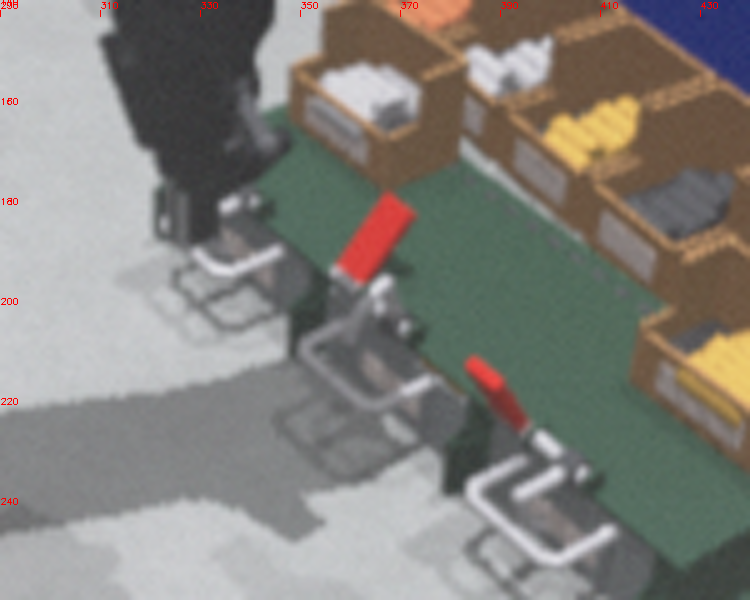

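step_arm([
  [[1,4,0],[0,0,0]],
  [[2,8,0],[0,0,0]],
  [[3,12,0],[0,0,0]],
  [[4,16,0],[0,0,0]],
  [[4.5,19,0],[0,0,0]],
  [[4.5,20.9,0],[0,0,0]],
  [[4.5,20.9,0],[0,0,0]],
  [[4.5,20.9,0],[0,0,0]],
])

```text
t: 30.4
ee_pos: [0.7188, 0.0157, 0.1912]
orientation: [-2.108, -2.328, 0.002]
contact_force: [0.0, -0.1, -1.1]
opening: -0.001
```

step_arm([
  [[0,0,2],[0,0,0]],
  [[0,0,4],[0,0,0]],
  [[0,0,6],[0,0,0]],
  [[0,0,8],[0,0,0]],
  [[0,0,9],[0,0,0]],
  [[0,0,9.7],[0,0,0]],
  [[0,0,9.7],[0,0,0]],
  [[0,0,9.7],[0,0,0]],
])

```text
t: 31.2
ee_pos: [0.7197, 0.0155, 0.096]
orientation: [2.108, 2.328, 0.001]
contact_force: [0.4, 0.2, -0.6]
opening: -0.004
```

```bash
python3 - <<'E'
from h import *
s,im=shot("w21",("side","wrist")); print(unrk(s["ee_pos"]),s["opening"],s["t"],s["contact_force"])
crop(cv2.imread("pics/w21_side.png"),290,140,150,120,5,"c22.png")
go(rk(0,45,93),95.65)
E
```

```text
[66.  45.2 96. ] -0.0039060618517259486 31.2 [ 0.38980978  0.22599557 -0.58429219]
shift [-0.02 -6.63  0.31] turn [0.11 0.02 0.04] | cur yaw 95.69 pos [0.72   0.0156 0.0962] t 31.3
```

View pics/c22.png

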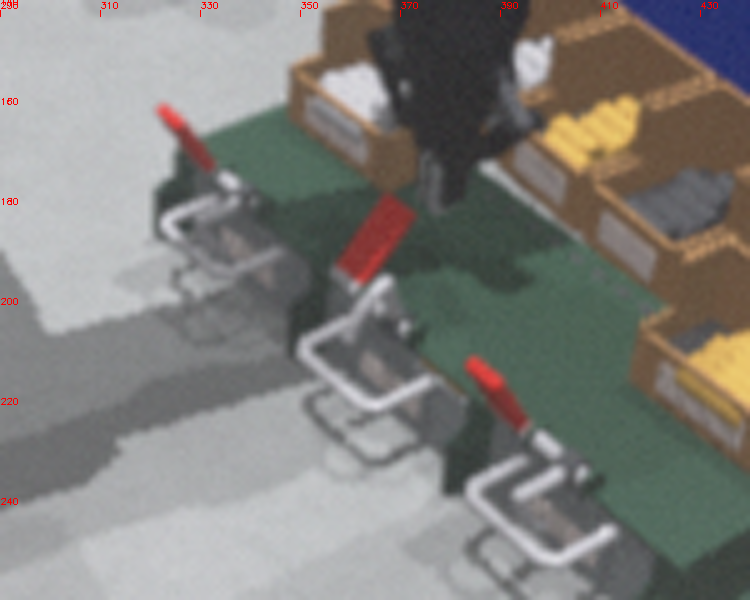

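View pics/w21_wrist.png

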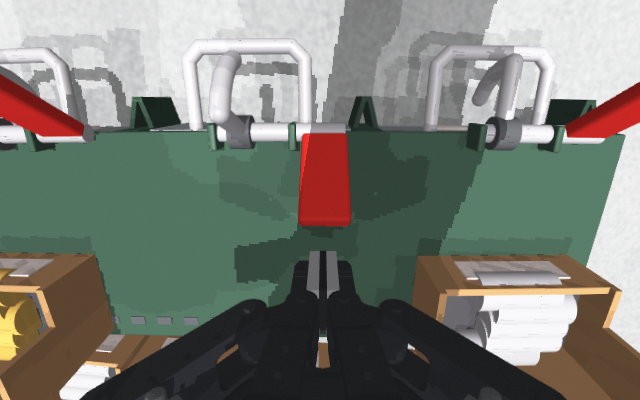

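Good view: the lever's end at (325,220) is straight ahead of the fingers, and the hook is above the loop. Now I'll push it forward (tool -y).

step_arm([
  [[0,-0.8,0],[0,0,0]],
  [[0,-1.5,0.2],[0,0,0]],
  [[0,-2.3,0.2],[0,0,0]],
  [[0,-3,0.2],[0,0,0]],
  [[0,-3.8,0.2],[0,0,0]],
  [[0,-4.5,0.2],[0,0,0]],
  [[0,-5.2,0.2],[0,0,0]],
  [[0,-5.8,0.2],[0,0,0]],
])

```text
t: 32.1
ee_pos: [0.6609, 0.0099, 0.0928]
orientation: [-2.108, -2.329, 0.0]
contact_force: [1.1, -0.1, -1.0]
opening: 0.0
```

step_arm([
  [[0,-0.2,0],[0,0,0]],
  [[0,-0.4,0],[0,0,0]],
  [[0,-0.6,0],[0,0,0]],
  [[0,-0.8,0],[0,0,0]],
  [[0,-0.9,0],[0,0,0]],
  [[0,-0.9,0],[0,0,0]],
  [[0,-0.9,0],[0,0,0]],
  [[0,-0.9,0],[0,0,0]],
])

```text
t: 32.9
ee_pos: [0.6535, 0.009, 0.0933]
orientation: [2.108, 2.328, 0.002]
contact_force: [5.2, 0.4, -0.3]
opening: 0.001
```

```bash
python3 - <<'E'
from h import *
s,im=shot("w22",("side","wrist")); print(unrk(s["ee_pos"]),s["t"],s["contact_force"])
crop(cv2.imread("pics/w22_side.png"),290,140,150,120,5,"c23.png")
E
```

```text
[-0.6 45.3 93.3] 32.9 [ 5.23969224  0.41152846 -0.34466426]
```

View pics/c23.png

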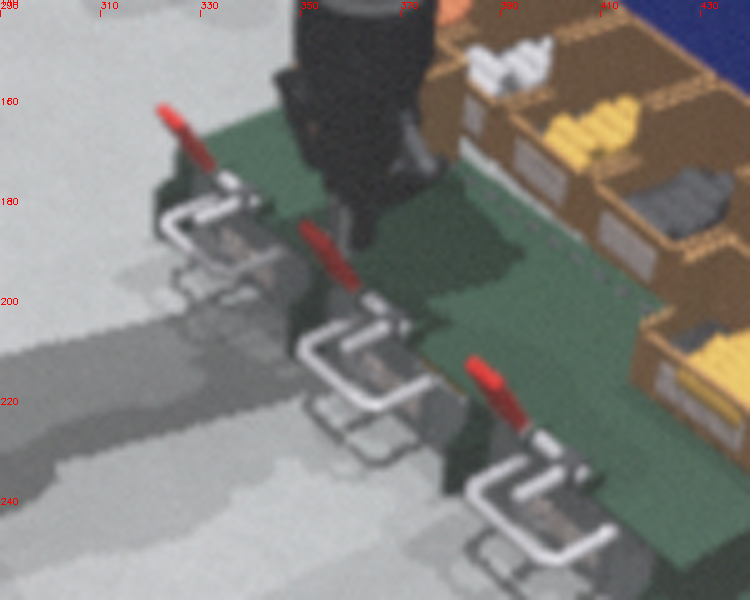

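View pics/w22_wrist.png

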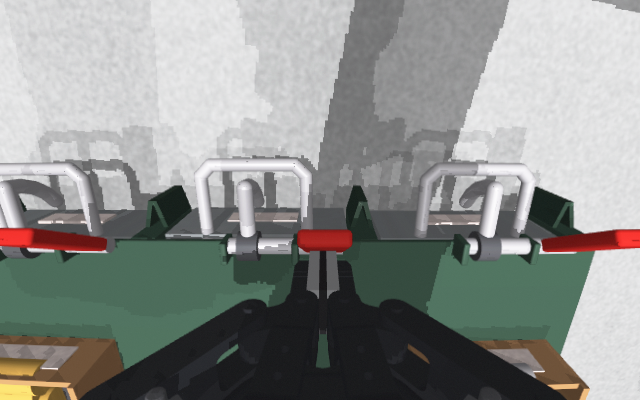

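step_arm([
  [[0,-0.1,0],[0,0,0]],
  [[0,-0.3,0],[0,0,0]],
  [[0,-0.3,0],[0,0,0]],
  [[0,-0.3,0],[0,0,0]],
  [[0,-0.3,0],[0,0,0]],
  [[0,-0.3,0],[0,0,0]],
  [[0,-0.3,0],[0,0,0]],
  [[0,-0.3,0],[0,0,0]],
])

```text
t: 33.8
ee_pos: [0.6529, 0.0089, 0.0941]
orientation: [2.105, 2.326, 0.007]
contact_force: [9.3, 1.6, -0.7]
opening: -0.005
```

```bash
python3 - <<'E'
from h import *
s=state(); print(unrk(s["ee_pos"]),s["t"],s["contact_force"])
E
```

```text
[-1.2 45.2 94.1] 33.8 [ 9.27816728  1.58116175 -0.67044731]
```

The lever is on its stop: commanding 3 mm moved it 0.6 mm, and the force rose from 5.2 to 9.3 N. I'll retreat back and up, then check.

step_arm([
  [[0,1,0],[0,0,0]],
  [[0,2.5,0],[0,0,0]],
  [[0,3,-2],[0,0,0]],
  [[0,3,-5],[0,0,0]],
  [[0,2,-9],[0,0,0]],
  [[0,0,-13],[0,0,0]],
  [[0,-3,-17],[0,0,0]],
  [[0,-7,-20],[0,0,0]],
])

```text
t: 34.6
ee_pos: [0.5787, 0.0015, 0.2945]
orientation: [-2.108, -2.329, 0.002]
contact_force: [0.6, -0.4, 0.5]
opening: -0.002
```

step_arm([
  [[0,-4,0],[0,0,0]],
  [[0,-8,0],[0,0,0]],
  [[0,-12,0],[0,0,0]],
  [[0,-16,0],[0,0,0]],
  [[0,-20,0],[0,0,0]],
  [[0,-20,0],[0,0,0]],
  [[0,-20,0],[0,0,0]],
  [[0,-20,0],[0,0,0]],
])

```text
t: 35.4
ee_pos: [0.3814, -0.0181, 0.293]
orientation: [-2.108, -2.329, 0.0]
contact_force: [-0.2, -0.5, 0.4]
opening: -0.001
```

```bash
python3 - <<'E'
from h import *
s,im=shot("w23",("side","scene","wrist")); print(unrk(s["ee_pos"]),s["t"],s["contact_force"])
crop(cv2.imread("pics/w23_side.png"),240,140,200,140,4,"c24.png")
crop(cv2.imread("pics/w23_scene.png"),185,150,160,150,4,"c25.png")
E
```

```text
[-274.    45.1  293. ] 35.4 [-0.18737086 -0.451238    0.37680383]
```

View pics/c24.png

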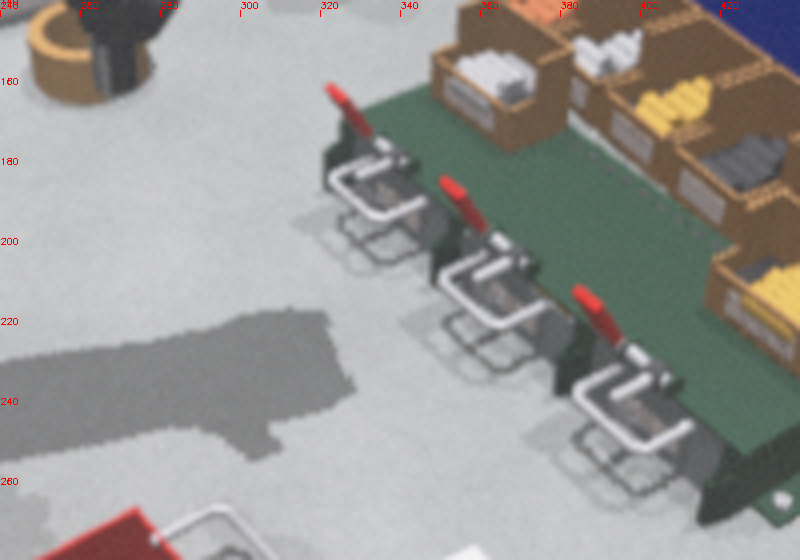

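View pics/c25.png

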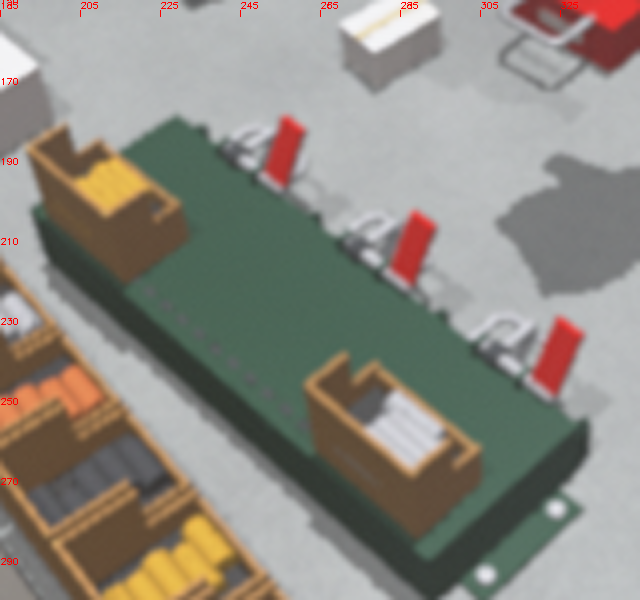

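View pics/w23_wrist.png

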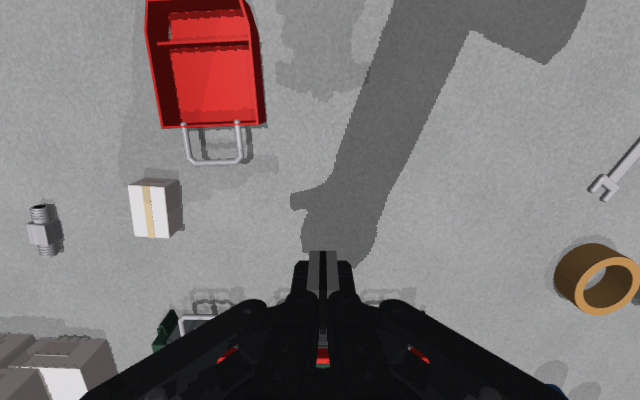

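All three pulls, hooks and levers match each other. The bystanders are where they were.

```bash
python3 - <<'E'
from workcell import *
print(close_job()); print(state()["t"])
E
```

```text
the job is handed in; nothing more can be done
None
the job is handed in; nothing more can be done
```

The tray is restocked and home in the middle bay with its hook closed through the pull. I handed the job in shortly after 35.4 s on the robot's clock (limit 72 s).

**What I did, in order:**
1. I laid the brass fitting in the tray's front compartment.
2. I pushed the lever back to its open stop, where the force reached about 8 N.
3. I slid the tray along the bench with two fingertips on the pull's bar until it hit the back stop. It stopped moving at 15.7 N, within about 0.5 mm of the position worked out for home.
4. I pushed the lever forward to its closed stop, where 3 mm of command moved it only 0.6 mm at 9.3 N.

**Last checks:** From above and from the side, the middle pull, hook and lever match the two neighbour bays. The steel fitting, white carton, tape roll and red tray look unmoved by eye in the last pictures. The arm ended clear of everything.

**What disagreed:**
- **First slide attempt:** I first slid the tray by gripping the bar. The wrist showed about 19 N of resistance and 27 N pressing down on the bar, so after about 11 mm I let go and pushed instead. I saw no tipping, but I did not measure the tray's tilt.
- **Rack position:** The early camera estimates of the rack differed by up to about 7 mm. I used the later wrist view, which agreed with the rack's guide noses to about 2 mm.

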